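# Pack away the trial heels and wax tins after a fitting

### The job

The fitting is over: lift the lid of the trial-heel case right back until it rests on its stop and leave it open, and put every trial heel on the bench back into its own slot in the case (the pocket with the same number of brass studs, which it fits), upright and fully down. Stand each of the metal tins upright on the floor of the divided crate, one to a cell, beside the jar that already stands in there. Leave the jar and the tape reel where they are.

Things in the scene. Friction and masses are not known exactly. Their poses are not given: they have to be found in the camera images.
- lid (a joint): opening angle of the case lid in rad: 0 shut, 1.8 fully open against its stop (the lid then leans back 13 degrees past upright). The hinge is stiff (about 0.35 N m of friction): the lid stays at whatever angle it is left. At the start it is shut or slightly ajar.
- lid_handle (a point): middle of the lid's handle, a round steel bar 10 mm thick, 100 mm long, parallel to the hinge (this point's y), 35 mm off the lid's front face (across from the hinge) on two end posts. With the lid shut it is 70 mm above the bench (12 mm below the lid's top), 165 mm out from the hinge line and 40 mm above it, and the point's x is level from handle to hinge; the axes turn with the lid.
- lid_hinge (a point): middle of the hinge line (this point's y), 30 mm above the bench. The plywood case is fixed: base 130 mm from handle side to hinge side, 266 mm along the hinge, 30 mm high; the lid is a hollow hood 52 mm deep of the same outline. Four slots stand in a row along the case, 62 mm apart, in any order, 65 mm from the hinge line.
- slot1 (a point): centre of the pocket floor of slot 1, marked by 1 brass stud on the ledge at its handle side. Pocket 57 mm (its x, across the case) by 29 mm (its y, along the row), 14 mm deep; flat floor 20 mm above the bench, rim 34 mm. z is up; +x points from the case's handle side to its hinge side.
- slot2 (a point): centre of the pocket floor of slot 2, marked by 2 brass studs on the ledge at its handle side. Pocket 57 mm (its x, across the case) by 37 mm (its y, along the row), 14 mm deep; flat floor 20 mm above the bench, rim 34 mm. z is up; +x points from the case's handle side to its hinge side.
- slot3 (a point): centre of the pocket floor of slot 3, marked by 3 brass studs on the ledge at its handle side. Pocket 57 mm (its x, across the case) by 45 mm (its y, along the row), 14 mm deep; flat floor 20 mm above the bench, rim 34 mm. z is up; +x points from the case's handle side to its hinge side.
- slot4 (a point): centre of the pocket floor of slot 4, marked by 4 brass studs on the ledge at its handle side. Pocket 57 mm (its x, across the case) by 53 mm (its y, along the row), 14 mm deep; flat floor 20 mm above the bench, rim 34 mm. z is up; +x points from the case's handle side to its hinge side.
- heel1: trial heel 1: plain wooden block with a black rubber foot and 1 brass stud on top; 52 mm long (its x), 24 mm wide (its y), 38 mm tall (its z, up). Origin: centre of its underside. Mass about 80 g. May be absent.
- heel2: trial heel 2: plain wooden block with a black rubber foot and 2 brass studs in a row on top; 52 mm long (its x), 32 mm wide (its y), 38 mm tall (its z, up). Origin: centre of its underside. Mass about 100 g. May be absent.
- heel3: trial heel 3: plain wooden block with a black rubber foot and 3 brass studs in a row on top; 52 mm long (its x), 40 mm wide (its y), 38 mm tall (its z, up). Origin: centre of its underside. Mass about 120 g. May be absent.
- heel4: trial heel 4: plain wooden block with a black rubber foot and 4 brass studs in a row on top; 52 mm long (its x), 48 mm wide (its y), 38 mm tall (its z, up). Origin: centre of its underside. Mass about 140 g. May be absent.
- crate_in (a point): centre of the inner floor of an open plywood crate fixed to the bench, outside 135 x 135 mm and 34 mm high, floor 5 mm above the bench, walls and the two crossed dividers 5 mm thick: four square cells of 60 mm, whose centres lie at x = +-32.5 mm and y = +-32.5 mm in this point's frame. z is up.
- tin1: round plain metal tin, 48 mm in diameter (the top edge tapers over the last 4 mm), 64 mm tall, standing upright on the bench. Origin: centre of its underside, z up. About 160 g. May be absent.
- tin2: round plain metal tin, 48 mm in diameter (the top edge tapers over the last 4 mm), 64 mm tall, standing upright on the bench. Origin: centre of its underside, z up. About 160 g. May be absent.
- tin3: round plain metal tin, 48 mm in diameter (the top edge tapers over the last 4 mm), 64 mm tall, standing upright on the bench. Origin: centre of its underside, z up. About 160 g. May be absent.
- jar_a: small amber jar with a black lid, 42 mm in diameter, 55 mm tall, that already stands in the crate cell at -x, -y of the crate; it stays there. Origin: centre of its underside. May be absent.
- jar_b: small amber jar with a black lid, 42 mm in diameter, 55 mm tall, that already stands in the crate cell at +x, +y of the crate; it stays there. Origin: centre of its underside. May be absent.
- reel: small yellow reel of measuring tape, 42 mm in diameter, 16 mm high, lying flat among the task's things; not to be disturbed. Origin: centre of its underside.
Mind the look-alikes: they are no part of the job. What is shaped like the heel3 but green or turquoise is not meant.

How it is judged:
On the way:
1. the lid has been lifted back to its stop (over 1.7 of 1.8 rad) (value of joint lid above 1.7 rad), for 0.2 s.
At the end, for the whole second after the job is handed in: Lid over 1.7 rad open; each heel present upright in its own slot (centre within 9 mm, height within 5 mm, tilt under 0.12 rad); each tin present, and the jar, upright (under 0.15 rad) on the crate's floor (within 8 mm), one per cell; all at rest (value of joint lid above 1.7 rad and horizontal distance between heel1 and slot1 below 0.009 m and z of heel1 in the frame of slot1 between -0.005 and 0.005 m and angle between each of heel1, heel2, heel3, heel4's own z axis and vertical below 0.12 rad and linear speed of each of heel1, heel2, heel3, heel4, tin1, tin2, tin3, jar_a, jar_b below 0.03 m/s and horizontal distance between heel2 and slot2 below 0.009 m and z of heel2 in the frame of slot2 between -0.005 and 0.005 m and horizontal distance between heel3 and slot3 below 0.009 m and z of heel3 in the frame of slot3 between -0.005 and 0.005 m and horizontal distance between heel4 and slot4 below 0.009 m and z of heel4 in the frame of slot4 between -0.005 and 0.005 m and horizontal distance between each of tin1, tin2, tin3, jar_a, jar_b and crate_in below 0.066 m and z of each of tin1, tin2, tin3, jar_a, jar_b in the frame of crate_in below 0.008 m and angle between each of tin1, tin2, tin3, jar_a, jar_b's own z axis and vertical below 0.15 rad); the robot touches nothing.
It fails at once if the tape reel was shifted by more than 40 mm (distance of reel from where it was at the start of the episode above 0.04 m).
It fails at once if the jar was moved out of its place in the crate (by more than 40 mm) (distance of any of jar_a, jar_b from where it was at the start of the episode above 0.04 m).
Of heel1, heel2, heel3, heel4 only 3 to 4 are there at a start; the rules pass over those that are not, and their reading is None.
Of tin1, tin2, tin3 only 2 to 3 are there at a start; the rules pass over those that are not, and their reading is None.
Of jar_a, jar_b only 1 to 1 are there at a start; the rules pass over those that are not, and their reading is None.
At some moment in a run one of heel2, heel3, heel4 may be knocked a few centimetres aside while the robot is not near it.
Once in a run the grip may slacken for a moment while it holds something.
It also fails if it takes over 210 s, if anything falls off the work surface, if the arm or the gripper's body presses on something with over 40 N, if the wrist force passes 120 N, or if a joint passes its speed limit or range.

### The arm

A 7-joint arm with a two-finger parallel gripper is mounted at the origin on the work surface. World frame = base frame: x ahead of the robot, y to its left, z up, the work surface at z = 0. Lengths are in m, angles in rad, forces in N, time in s.
With the tool pointing down it reaches from about 0.4 to 0.85 m from the base axis. Payload 10.4 kg.
Tool frame: the origin (TCP) lies on the front face of the gripper's body, between the roots of the fingers; the fingertips stand 73 mm ahead of it and the grasp point (between the pads) lies 54 mm ahead of it; x points along the fingers, y is the direction in which the jaws open and shut, and the axes are right-handed (so a half turn about x gives the same grasp; the last joint's range is limited). The gripper opens to 85 mm and grips with 20 to 120 N. Pads are 22 mm wide; open, the fingers measure 114 mm over their backs; the gripper's body (76 mm by 85 mm) begins 54 mm behind the grasp point. The pads swing forward as they close: fully open they stand 13 mm farther back than shut.
Start: joints at [-1.2, 0.332, -0.065, 1.46, 0.022, 1.35, -0.088], TCP at [0.24, 0.577, 0.304] pointing down, gripper open.
Joint ranges: [-2.6, 2.6], [-0.5, 2.12], [-1.47, 1.34], [0.16, 2.42], [-1.27, 4.41], [0.06, 2.06], [-2.6, 2.6]. Speed limits (rad/s): [2.22, 2.22, 2.79, 2.79, 3.14, 3.14, 3.14].

### API

Orientations are given as a unit quaternion [x, y, z, w].
In Python, from workcell import manip gives the robot as it stands. The module is installed in compiled form; this text tells all that it offers.
- The arm moves only by the tool arm_command, never from a script. Its argument "moves" is a list that holds one entry, the list of rows, each a list of 5 numbers: the closure, from 0 (fully open) to 1 (shut), then the shift along the tool's x, y, z in units of 25 mm (1.0 is 25 mm), then the turn about the tool's x in degrees. A call has 1 to 12 rows; each row shifts and turns the commanded pose from where the row before left it, along the tool's axes as they then stand; what a row does not reach is not made up. A row lasts 1/12 s, in which the tool goes at most 41.7 mm and 7.16 degrees, less where a joint would pass 70% of its speed; a pose out of reach is approached as far as the arm can. A call is refused whole if a number of a shift passes 1 or a number of a turn 7.16, either way. A call with a gripper value outside its range is refused whole. The fingers move at their own pace and stop on an object; "force" is the grip in N (left out, the last holds). Time passes only in rows, so rows that do not move let the fingers close. It gives the time, the measured TCP pose, the force and the opening at its end, in the units of the state.
- manip.get_obs(): the state, without advancing time (a new reading comes with each control period).
- manip.camera(name): name is "side" or "top"; returns the picture (384x512x3 uint8, red, green, blue); there is no depth.
- manip.camera_info(name): a dict with "vfov" (degrees; the focal length in pixels is half the picture's height over the tangent of half this angle, whatever the lens; pixels are square), "cx", "cy" (the principal point, pixels), "pose" (4x4, takes a point from camera to world coordinates). Camera axes: x right, y down, z forward; pixel columns grow to the right and rows downward; lengths in m; the calibration is good to about 2 mm. A picture is of the moment at which its call begins. camera_info takes no time and is no camera call.
- manip.hand_in(): hands the job in, once; it reports no verdict.
Trained networks look in the newest picture that a camera, given by its name, has taken for a name from the list of things; names that differ only in an ending like _2 or _b are one class to them, and where a whole thing is asked for, a point or a joint stands for the part that bears it (a point fixed in the world has none). Each returns a list of dicts, best first, with "confidence" (0 to 1); they miss things now and then, are a little off and sometimes report something else, mostly with a low value. They report only what shows in the picture. A call takes as long as a camera call. They do not tell look-alikes from the thing itself.
- manip.regions_of(query, camera): "mask" (384x512 bool, what is visible of it) and "rect" ([left, top, right, bottom] in pixels, round what is visible of it).
- manip.pinpoint(query, camera): "pixel" ([row, column] in pixels: a listed point, or the origin of a listed thing).
The state is a dict: "clock": time; "joint_pos": joint angles; "joint_velocities": joint speeds; "tau": joint torques, N m; "position": TCP position; "ee_rot": TCP orientation; "ft_force": force on the tool from outside, world axes, zero at the start; "torque": the same for the moment, N m; "grip_width": opening from 0.0 (shut) to 1.0 (fully open).
Only numpy, scipy, OpenCV 4.12 (cv2) and the standard library are available. Lean on these libraries where they do the work, as an engineer would, in place of code of your own. Each camera call takes 0.05 s, during which the arm holds its last target.

## Working session

There is one attempt and no reset: what is moved stays moved. The work goes in short steps, Python scripts to look and compute and a tool call to move; the robot and the scene stay as the last step left them, time stands still between calls to the robot, and variables do not carry over. Pictures are saved under pics/ and viewed, and the job is handed in when it is done.

Besides the shell and the picture viewer there is one more tool, called after ">>>" as name(argument=value, ...) on one line, values as JSON. arm_command: Moves the arm, as the interface text tells. Its arguments: {"type":"object","properties":{"moves":{"type":"array","items":{"type":"array","items":{"type":"array","items":{"type":"number"}}}},"force":{"type":"number"}},"required":["moves"]}

```bash
mkdir -p pics; ls; python3 - <<'E'
from workcell import manip
import cv2,numpy as np
o=manip.get_obs(); print(o)
for c in ("side","top"):
    im=manip.camera(c); cv2.imwrite(f"pics/{c}0.png",cv2.resize(im[:,:,::-1],(800,600),interpolation=cv2.INTER_CUBIC))
    print(c,manip.camera_info(c))
E
```

```text
pics
{'clock': 0.0, 'joint_pos': array([-1.19960656,  0.33286663, -0.06469623,  1.46094025,  0.02161323,
        1.34988148, -0.08849425]), 'joint_velocities': array([ 2.12383752e-04, -5.82292592e-04, -8.64999163e-04,  4.51118135e-05,
       -5.15288982e-05,  5.54745343e-04, -1.17620176e-03]), 'tau': array([-1.01648715e-03, -6.25439930e+01,  4.83479560e-02, -3.91608703e+01,
        1.60300214e-02,  9.76192416e-03, -1.26202941e-06]), 'position': array([0.23970972, 0.57691459, 0.30311963]), 'ee_rot': array([ 0.1378288 ,  0.69351566, -0.13880881,  0.69337679]), 'ft_force': array([ 0.08921353, -0.73827709, -0.08078255]), 'torque': array([-0.00120782,  0.03313954,  0.01911129]), 'grip_width': 1.0023714792280027}
side {'vfov': 54.34013137966333, 'cx': 250.22776589807148, 'cy': 183.338352690542, 'pose': array([[ 0.93230728, -0.17855206,  0.31451916,  0.24479872],
       [-0.36118566, -0.50451907,  0.78422282, -0.61858779],
       [ 0.01865631, -0.84473645, -0.53485724,  0.48919398],
       [ 0.        ,  0.        ,  0.        ,  1.        ]])}
top {'vfov': 47.21287100421897, 'cx': 257.34277779172163, 'cy': 188.2151697162601, 'pose': array([[ 0.00274301, -0.9931214 ,  0.11705709,  0.37720839],
       [-0.99983414, -0.00483133, -0.01756014,  0.00661128],
       [ 0.01800489, -0.1169895 , -0.99296993,  1.22383876],
       [ 0.        ,  0.        ,  0.        ,  1.        ]])}
```

View pics/side0.png

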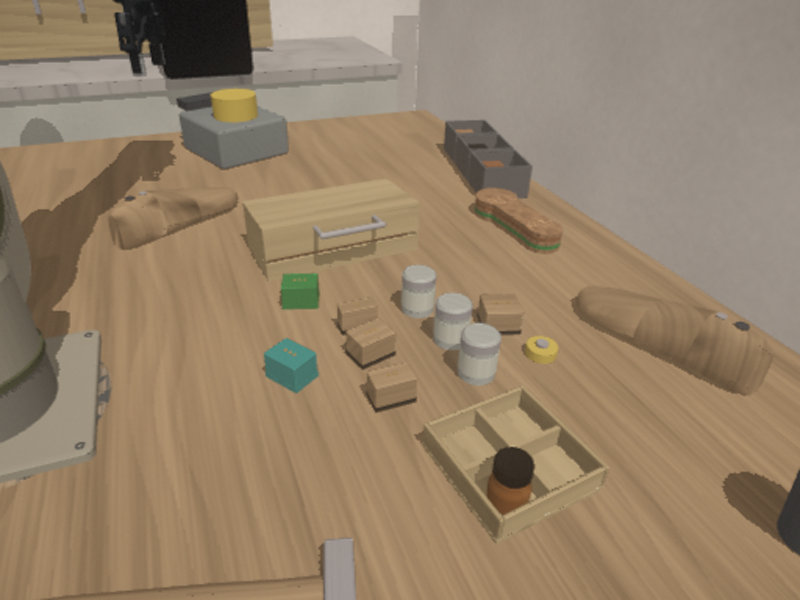

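View pics/top0.png

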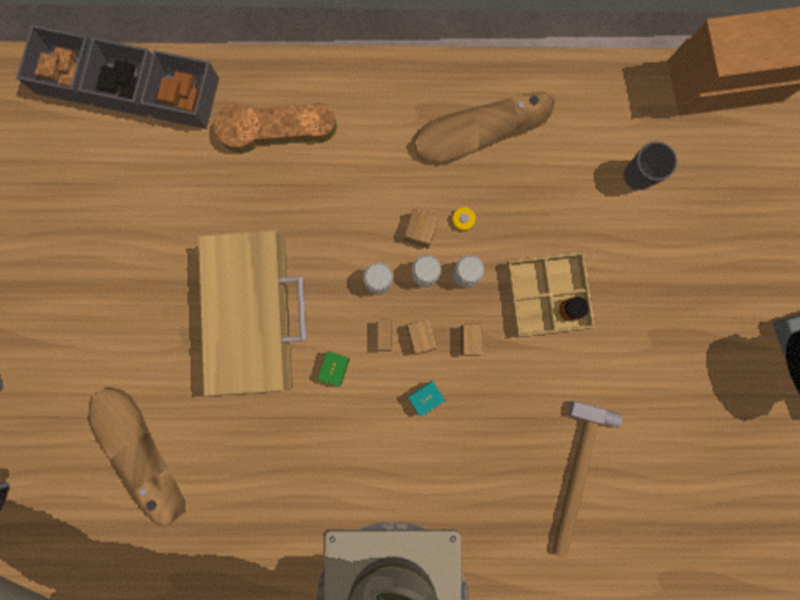

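Side: case (245–418, 185–270) with handle (350,228), green (300,290) and turquoise (290,365) decoys, four plain wooden heels, three tins, jar in crate cell, yellow reel (541,349). The top view shows the same.

```bash
cat > h.py <<'E'
from workcell import manip
import numpy as np, cv2
from scipy.spatial.transform import Rotation as R
INF={c:manip.camera_info(c) for c in("side","top")}
def F(c): return 192/np.tan(np.radians(INF[c]['vfov'])/2)
def plane(c,row,col,z):
    i=INF[c];f=F(c);P=np.array(i['pose']);d=P[:3,:3]@np.array([(col-i['cx'])/f,(row-i['cy'])/f,1]);o=P[:3,3]
    return o+d*(z-o[2])/d[2]
def proj(c,p):
    i=INF[c];f=F(c);P=np.array(i['pose']);q=P[:3,:3].T@(np.asarray(p)-P[:3,3])
    return np.array([i['cy']+f*q[1]/q[2],i['cx']+f*q[0]/q[2]]) # row,col
def tri(pix): # dict cam->(row,col)
    A=[];b=[]
    for c,(r,k) in pix.items():
        i=INF[c];f=F(c);P=np.array(i['pose']);d=P[:3,:3]@np.array([(k-i['cx'])/f,(r-i['cy'])/f,1]);d/=np.linalg.norm(d)
        M=np.eye(3)-np.outer(d,d);A.append(M);b.append(M@P[:3,3])
    A=np.vstack(A);b=np.hstack(b);x=np.linalg.lstsq(A,b,rcond=None)[0];return x,np.linalg.norm(A@x-b)
E
python3 - <<'E'
from h import *
np.set_printoptions(precision=3,suppress=True)
z0=dict(lid_handle=.07,lid_hinge=.03,heel1=0,heel2=0,heel3=0,heel4=0,tin1=0,jar_a=.005,reel=0,crate_in=.005)
for c in("side","top"):
    manip.camera(c)
    for q,z in z0.items():
        print(c,q,[(np.round(d['pixel'],1),round(d['confidence'],2),plane(c,*d['pixel'],z)[:2]) for d in manip.pinpoint(q,c)])
print(manip.get_obs()['clock'])
E
```

```text
side lid_handle [(array([146.6, 225.1]), 0.55, array([0.494, 0.175])), (array([223.1, 345.4]), 0.44, array([ 0.605, -0.187]))]
side lid_hinge [(array([149.6, 200.9]), 0.53, array([0.452, 0.255]))]
side heel1 [(array([192.3, 191. ]), 0.86, array([0.387, 0.108])), (array([225.9, 235.9]), 0.82, array([ 0.445, -0.045])), (array([240.1, 186.4]), 0.75, array([ 0.339, -0.054])), (array([205.5, 318.5]), 0.74, array([ 0.644, -0.039])), (array([205.8, 231.3]), 0.72, array([0.459, 0.025])), (array([248.7, 249.4]), 0.7, array([ 0.446, -0.119]))]
side heel2 [(array([192.3, 191. ]), 0.86, array([0.387, 0.108])), (array([225.9, 235.9]), 0.82, array([ 0.445, -0.045])), (array([240.1, 186.4]), 0.75, array([ 0.339, -0.054])), (array([205.5, 318.5]), 0.74, array([ 0.644, -0.039])), (array([205.8, 231.3]), 0.72, array([0.459, 0.025])), (array([248.7, 249.4]), 0.7, array([ 0.446, -0.119]))]
side heel3 [(array([192.3, 191. ]), 0.86, array([0.387, 0.108])), (array([225.9, 235.9]), 0.82, array([ 0.445, -0.045])), (array([240.1, 186.4]), 0.75, array([ 0.339, -0.054])), (array([205.5, 318.5]), 0.74, array([ 0
[... 1987 characters left out ...]
 214. ]), 0.64, array([0.387, 0.104])), (array([250.8, 274.9]), 0.58, array([ 0.348, -0.064])), (array([212.7, 246.8]), 0.53, array([0.453, 0.014])), (array([219.3, 268.9]), 0.51, array([ 0.435, -0.047]))]
top tin1 [(array([182.2, 239.6]), 0.78, array([0.538, 0.035])), (array([179.6, 271. ]), 0.68, array([ 0.546, -0.053])), (array([170.7, 300.1]), 0.64, array([ 0.572, -0.136]))]
top jar_a [(array([213.9, 301.6]), 0.68, array([ 0.45 , -0.138])), (array([197.4, 362. ]), 0.57, array([ 0.496, -0.308])), (array([140.6, 294.2]), 0.27, array([ 0.657, -0.119]))]
top reel [(array([139.3, 298.5]), 0.58, array([ 0.662, -0.132]))]
top crate_in [(array([186.8, 347.4]), 0.61, array([ 0.526, -0.268]))]
1.2
```

```bash
python3 - <<'E'
from h import *
im=manip.camera("top")[:,:,::-1]
a=im[120:240,225:345]; cv2.imwrite("pics/c1.png",cv2.resize(a,(600,600),interpolation=cv2.INTER_CUBIC))
im=manip.camera("side")[:,:,::-1]
a=im[160:270,160:360]; cv2.imwrite("pics/c2.png",cv2.resize(a,(800,440),interpolation=cv2.INTER_CUBIC))
E
```

```text
(no output)
```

View pics/c1.png

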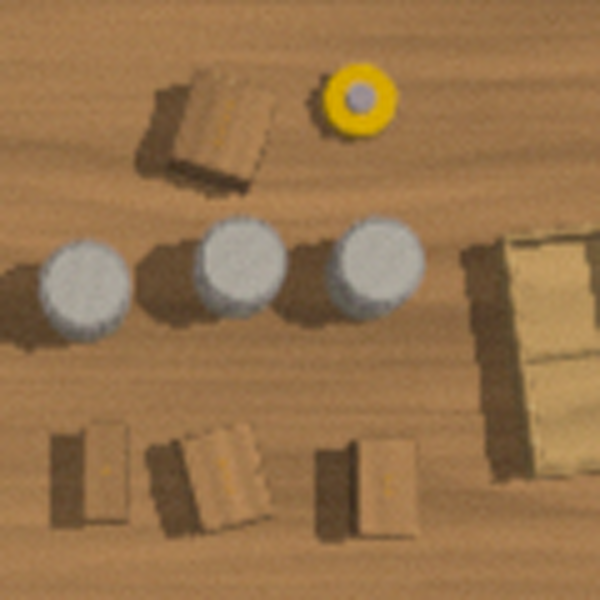

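View pics/c2.png

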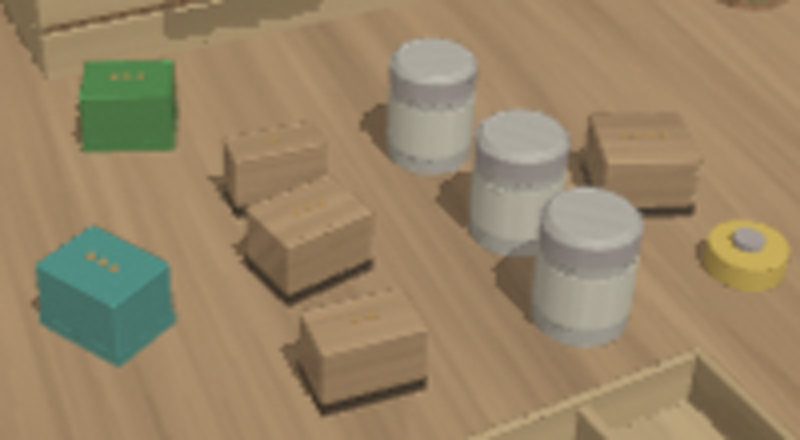

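```bash
cat >> h.py <<'E'
from scipy.optimize import minimize
def boxpts(x,y,yaw,L,W,H,z0=0):
    c,s=np.cos(yaw),np.sin(yaw)
    return [(x+c*a-s*b,y+s*a+c*b,z) for a in(-L/2,L/2) for b in(-W/2,W/2) for z in(z0,z0+H)]
def cylpts(x,y,D,H,z0=0):
    t=np.linspace(0,2*np.pi,32,endpoint=False)
    return [(x+D/2*np.cos(a),y+D/2*np.sin(a),z) for a in t for z in(z0,z0+H)]
def hull(c,pts):
    S=16
    p=np.array([proj(c,q)[::-1] for q in pts])
    return cv2.convexHull(p.astype(np.float32))
S=4
def ras(c,pts):
    m=np.zeros((384*S,512*S),np.uint8); h=hull(c,pts)
    cv2.fillConvexPoly(m,np.round((h+.5)*S*16-8).astype(np.int32),1,shift=4); return m
def iou(c,pts,mask):
    h=ras(c,pts); r,k=np.nonzero(h)
    if len(r)==0:return 0
    m=cv2.resize(mask.astype(np.uint8),None,fx=S,fy=S,interpolation=cv2.INTER_NEAREST)
    return (h&m).sum()/max(1,(h|m).sum())
def fit(fn,x0,masks,d):
    def cost(p): return -sum(iou(c,fn(*p),m) for c,m in masks.items())
    sx=np.array([x0]+[np.array(x0)+np.eye(len(x0))[i]*d[i] for i in range(len(x0))])
    r=minimize(cost,x0,method='Nelder-Mead',options=dict(initial_simplex=sx,xatol=2e-4,fatol=1e-4,maxiter=150))
    return r.x,{c:round(iou(c,fn(*r.x),m),3) for c,m in masks.items()}
E
cat > m0.py <<'E'
from h import *
import pickle
out={}
for c in("side","top"):
    im=manip.camera(c); out[c]=dict(im=im)
    for q in("heel1","tin1","jar_a","reel","lid_handle","crate_in","lid"):
        try: out[c][q]=manip.regions_of(q,c)
        except Exception as e: print(c,q,e)
pickle.dump(out,open("m0.pkl","wb"))
for c in out:
    v=out[c]['im'].copy()
    for q in out[c]:
        if q=='im':continue
        print(c,q,[(d['rect'],round(d['confidence'],2),int(d['mask'].sum())) for d in out[c][q]])
E
python3 m0.py
```

```text
side heel1 [([178.8, 174.5, 206.0, 198.7], 0.95, 523), ([165.5, 218.0, 204.4, 254.1], 0.93, 857), ([305.2, 188.7, 334.6, 217.6], 0.92, 625), ([234.0, 227.6, 267.8, 269.5], 0.81, 822), ([221.3, 202.9, 251.3, 237.1], 0.79, 753), ([220.5, 189.4, 242.6, 212.9], 0.61, 440)]
side tin1 [([254.3, 168.1, 278.5, 200.9], 0.97, 666), ([295.1, 204.6, 322.7, 246.7], 0.96, 910), ([280.5, 190.1, 302.8, 219.7], 0.56, 724)]
side jar_a [([312.8, 284.4, 344.9, 327.4], 0.78, 937), ([151.5, 116.7, 267.9, 167.1], 0.72, 3960)]
side reel [([332.6, 215.1, 357.3, 232.7], 0.55, 287), ([314.6, 286.3, 342.7, 331.4], 0.23, 937)]
side lid_handle [([154.2, 115.5, 267.8, 166.9], 0.85, 3981)]
side crate_in [([271.5, 247.3, 388.3, 348.6], 0.85, 6112)]
side lid [([157.5, 114.6, 267.4, 164.2], 0.83, 3821), ([259.1, 168.9, 279.0, 202.0], 0.21, 637)]
top heel1 [([202.9, 227.2, 222.2, 247.1], 0.88, 289), ([295.3, 204.9, 311.1, 229.1], 0.81, 268), ([261.1, 137.8, 276.0, 156.9], 0.75, 310), ([260.9, 204.2, 281.3, 223.0], 0.68, 314), ([263.6, 242.9, 283.4, 265.6], 0.67, 285), ([241.7, 202.8, 253.2, 224.7], 0.52, 177)]
top tin1 [([293.0, 161.0, 312.6, 182.0], 0.88, 307), ([264.6, 164.4, 283.7, 185.1], 0.69, 294), ([233.0, 169.0, 247.2, 187.1], 0.65, 304)]
top jar_a [([297.1, 206.1, 308.9, 231.2], 0.5, 247), ([356.1, 189.5, 378.0, 205.4], 0.47, 243)]
top reel [([290.8, 131.2, 306.4, 148.1], 0.72, 188), ([265.8, 162.5, 285.9, 185.5], 0.69, 313)]
top lid_handle [([126.4, 148.9, 197.2, 252.3], 0.72, 5739)]
top crate_in [([322.6, 160.8, 381.8, 217.0], 0.67, 2236), ([297.0, 206.8, 308.9, 230.5], 0.29, 283)]
top lid [([126.6, 144.7, 195.1, 253.8], 0.69, 5766)]
```

```bash
cat > f0.py <<'E'
from h import *
import pickle
np.set_printoptions(precision=4,suppress=True)
o=pickle.load(open("m0.pkl","rb"))
def near(c,q,p,tol=14):
    r=proj(c,p);b=None
    for d in o[c][q]:
        ys,xs=np.nonzero(d['mask']);e=np.hypot(ys.mean()-r[0],xs.mean()-r[1])
        if e<tol and (b is None or e<b[0]): b=(e,d['mask'])
    return b and b[1]
H={'heel1':(.455,.018,0,.024),'heel3':(.438,-.047,.2,.040),'heel2':(.446,-.13,0,.032),'heel4':(.652,-.04,-.2,.048)}
def run(name,fn,x0,d,q,ctr):
    ms={c:near(c,q,ctr) for c in("side","top")}; ms={c:m for c,m in ms.items() if m is not None}
    print(name,'both',*fit(fn,x0,ms,d))
    for c in ms: print('   ',c,*fit(fn,x0,{c:ms[c]},d))
for n,(x,y,a,w) in H.items():
    run(n,lambda x,y,a:boxpts(x,y,a,.052,w,.038),[x,y,a],[.01,.01,.15],'heel1',(x,y,.02))
for n,(x,y) in dict(t1=(.543,.034),t2=(.558,-.055),t3=(.568,-.13)).items():
    run(n,lambda x,y:cylpts(x,y,.048,.064),[x,y],[.01,.01],'tin1',(x,y,.03))
run('jar',lambda x,y:cylpts(x,y,.042,.055,.005),[.495,-.31],[.01,.01],'jar_a',(.495,-.31,.03))
run('reel',lambda x,y:cylpts(x,y,.042,.016),[.66,-.12],[.01,.01],'reel',(.66,-.12,.0))
run('crate',lambda x,y,a:boxpts(x,y,a,.135,.135,.034),[.52,-.27,.05],[.01,.01,.1],'crate_in',(.52,-.27,.02))
E
python3 f0.py
```

```text
heel1 both [0.4485 0.0161 0.006 ] {'side': np.float64(0.778), 'top': np.float64(0.917)}
    side [ 0.4502  0.0197 -0.0021] {'side': np.float64(0.822)}
    top [0.4465 0.016  0.0053] {'top': np.float64(0.973)}
heel3 both [ 0.4446 -0.0482  0.235 ] {'side': np.float64(0.926), 'top': np.float64(0.933)}
    side [ 0.4464 -0.0474  0.2054] {'side': np.float64(0.938)}
    top [ 0.4441 -0.0482  0.2559] {'top': np.float64(0.939)}
heel2 both [ 0.4398 -0.136   0.0236] {'side': np.float64(0.937), 'top': np.float64(0.914)}
    side [ 0.4409 -0.1362 -0.009 ] {'side': np.float64(0.954)}
    top [ 0.4386 -0.1355 -0.0081] {'top': np.float64(0.959)}
heel4 both [ 0.6396 -0.0475 -0.3203] {'side': np.float64(0.849), 'top': np.float64(0.809)}
    side [ 0.6412 -0.0463 -0.3391] {'side': np.float64(0.854)}
    top [ 0.6367 -0.0472 -0.2858] {'top': np.float64(0.821)}
t1 both [0.5457 0.0279] {'side': np.float64(0.896), 'top': np.float64(0.939)}
    side [0.5477 0.0312] {'side': np.float64(0.901)}
    top [0.5448 0.0284] {'top': np.float64(0.946)}
t2 both [ 0.5588 -0.0556] {'side': np.float64(0.858), 'top': np.
[... 200 characters left out ...]

    side [ 0.5602 -0.1295] {'side': np.float64(0.934)}
    top [ 0.5591 -0.13  ] {'top': np.float64(0.939)}
jar both [ 0.4934 -0.3141] {'side': np.float64(0.758), 'top': np.float64(0.877)}
    side [ 0.499  -0.3087] {'side': np.float64(0.775)}
    top [ 0.4927 -0.3131] {'top': np.float64(0.877)}
reel both [ 0.6586 -0.1259] {'side': np.float64(0.848), 'top': np.float64(0.928)}
    side [ 0.6607 -0.1242] {'side': np.float64(0.856)}
    top [ 0.6586 -0.1258] {'top': np.float64(0.928)}
crate both [ 0.5204 -0.2749  0.1286] {'side': np.float64(0.84), 'top': np.float64(0.867)}
    side [ 0.5212 -0.2744  0.128 ] {'side': np.float64(0.842)}
    top [ 0.5198 -0.2752  0.1236] {'top': np.float64(0.87)}
```

```bash
cat > f1.py <<'E'
from f0 import *
print('----')
best=None
def cf(x,y,a): return boxpts(x,y,a,.13,.266,.052,.03)
ms={}
for c in o:
    m=o[c]['lid'][0]['mask'].astype(np.uint8)
    ms[c]=cv2.morphologyEx(m,cv2.MORPH_OPEN,np.ones((7,7),np.uint8)).astype(bool)
print('case',*fit(cf,[.49,.25,np.pi/2],ms,[.02,.02,.1]))
for c in ms: print(c,*fit(cf,[.49,.25,np.pi/2],{c:ms[c]},[.02,.02,.1]))
E
python3 f1.py | sed -n '/----/,$p'
cat > ov.py <<'E'
from h import *
def ov(c,im,polys,crop,fn):
    s=6;x0,y0,x1,y1=crop
    v=cv2.resize(im[y0:y1,x0:x1,::-1],None,fx=s,fy=s,interpolation=cv2.INTER_CUBIC)
    for pl,col in polys:
        q=np.array([((proj(c,p)[1]-x0+.5)*s,(proj(c,p)[0]-y0+.5)*s) for p in pl])
        cv2.polylines(v,[np.round(q).astype(np.int32)],True,col,1)
    f=min(800/v.shape[1],600/v.shape[0],1); v=cv2.resize(v,None,fx=f,fy=f,interpolation=cv2.INTER_AREA); cv2.imwrite(fn,v)
def rect(x,y,a,L,W,z):
    c,s=np.cos(a),np.sin(a); return [(x+c*i-s*j,y+s*i+c*j,z) for i,j in((-L/2,-W/2),(L/2,-W/2),(L/2,W/2),(-L/2,W/2))]
E
python3 - <<'E'
from ov import *
import pickle
o=pickle.load(open("m0.pkl","rb"))
P=[]
for z in(0,.034): P.append((rect(.5204,-.2749,.128,.135,.135,z),(0,0,255)))
for z in(0,.034): P.append((rect(.5204,-.2749,.06,.135,.135,z),(255,0,0)))
for h in((.4485,.0161,.006,.024),(.4446,-.0482,.235,.04),(.4398,-.136,0,.032),(.6396,-.0475,-.32,.048)):
    P.append((rect(*h[:3],.052,h[3],.038),(0,255,0)))
ov("top",o['top']['im'],P,(230,125,390,235),"pics/o1.png")
ov("side",o['side']['im'],P,(215,165,395,355),"pics/o2.png")
E
```

```text
----
case [0.482  0.2553 1.6455] {'side': np.float64(0.904), 'top': np.float64(0.977)}
side [0.4851 0.2668 1.6251] {'side': np.float64(0.93)}
top [0.4814 0.2551 1.6452] {'top': np.float64(0.979)}
```

View pics/o1.png

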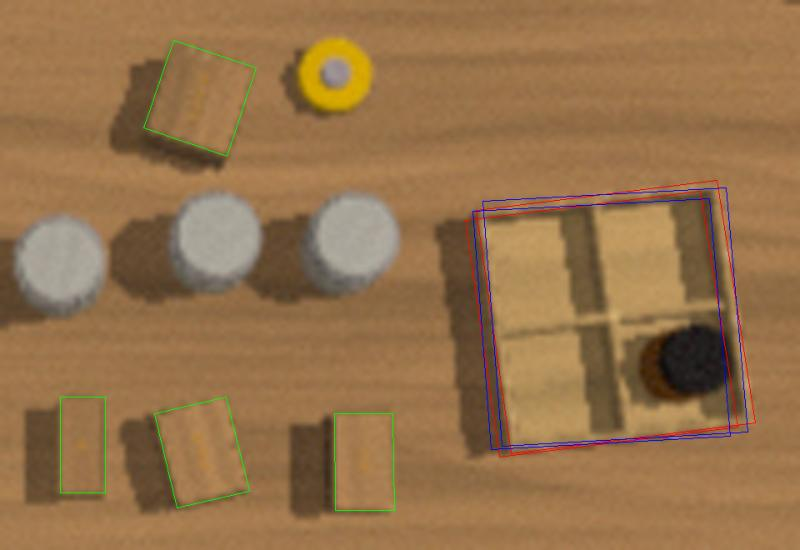

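View pics/o2.png

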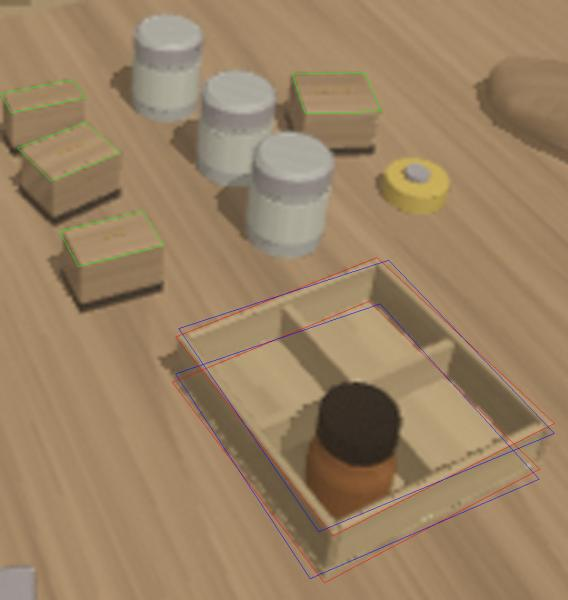

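```bash
python3 - <<'E'
from ov import *
import pickle
o=pickle.load(open("m0.pkl","rb"))
x,y,a=.482,.2553,1.6455
P=[(rect(x,y,a,.13,.266,z),k) for z,k in((0,(255,0,0)),(.03,(0,255,0)),(.082,(0,0,255)))]
c,s=np.cos(a),np.sin(a)
hp=lambda u,v,z:(x+c*u-s*v,y+s*u+c*v,z)
P.append(([hp(-.1,-.05,.07),hp(-.1,.05,.07)],(255,0,255)))
ov("top",o['top']['im'],P,(115,135,215,265),"pics/o1.png")
ov("side",o['side']['im'],P,(145,105,285,185),"pics/o2.png")
E
```

```text
(no output)
```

View pics/o1.png

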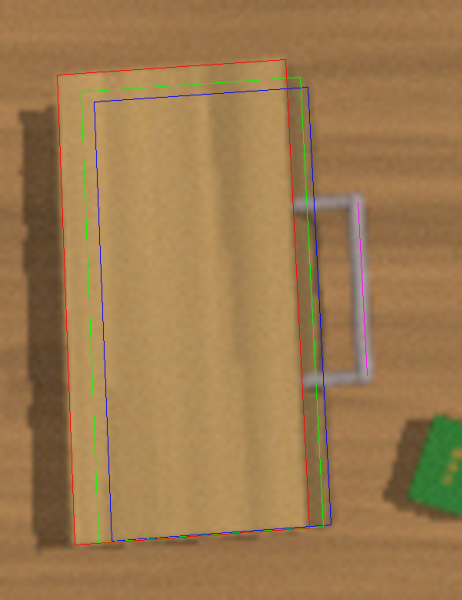

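View pics/o2.png

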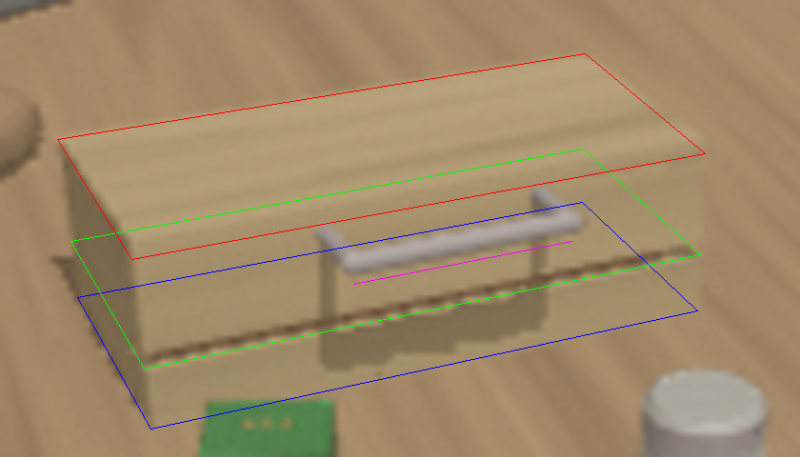

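```bash
python3 - <<'E'
from h import *
np.set_printoptions(precision=4,suppress=True)
st=4.615;ss=5.714
for t,s_ in (((367,378),(350,262)),((357,202),(575,222))):
    print(tri({'top':(135+t[1]/st-.5,115+t[0]/st-.5),'side':(105+s_[1]/ss-.5,145+s_[0]/ss-.5)}))
o=manip.get_obs(); print(R.from_quat(o['ee_rot']).as_matrix(), o['position'])
E
```

```text
(array([0.4379, 0.1503, 0.0812]), np.float64(0.0005944786839513216))
(array([0.5388, 0.1578, 0.0797]), np.float64(0.0019587384143756738))
[[-0.      0.3837  0.9235]
 [ 0.0001  0.9235 -0.3837]
 [-1.      0.     -0.    ]] [0.2398 0.5772 0.3039]
```

```bash
cat > go.py <<'E'
from h import *
import sys
def go(x,y,z,ang=None):
    """tool-frame totals (units of 25mm) to bring TCP to x,y,z with jaw axis at world angle ang(deg, mod 180)"""
    o=manip.get_obs();p=o['position'];M=R.from_quat(o['ee_rot']).as_matrix()
    cur=np.degrees(np.arctan2(M[1,1],M[0,1])); 
    t=0
    if ang is not None:
        d=(ang-cur+90)%180-90; t=-d
    M2=M@R.from_euler('x',t,degrees=True).as_matrix()
    s=M2.T@(np.array([x,y,z])-p)/.025
    print(f"t={o['clock']:.2f} pos {np.round(p,4)} jaw {cur:.1f} grip {o['grip_width']:.3f} F {np.round(o['ft_force'],1)} q1,q7 {o['joint_pos'][0]:.2f},{o['joint_pos'][6]:.2f}")
    print(f"  turn {t:.1f} deg; after turn: X {s[0]:.2f} Y {s[1]:.2f} Z {s[2]:.2f}")
if __name__=="__main__": go(*[float(a) for a in sys.argv[1:]])
E
python3 go.py .4883 .152 .25 94.3
```

```text
t=2.10 pos [0.2398 0.5772 0.3039] jaw 67.4 grip 1.003 F [ 0.   0.  -0.7] q1,q7 -1.20,-0.09
  turn -26.9 deg; after turn: X 2.16 Y -17.70 Z 8.64
```

>>> arm_command(moves=[[[0.67, 0.54, 0, 0, -6.7], [0.67, 0.54, 0, 0, -6.7], [0.67, 0.54, 0, 0, -6.7], [0.67, 0.54, 0, 0, -6.8], [0.67, 0, -0.98, 0.48, 0], [0.67, 0, -0.98, 0.48, 0], [0.67, 0, -0.98, 0.48, 0], [0.67, 0, -0.98, 0.48, 0], [0.67, 0, -0.98, 0.48, 0], [0.67, 0, -0.98, 0.48, 0], [0.67, 0, -0.98, 0.48, 0], [0.67, 0, -0.98, 0.48, 0]]], force=40)

```text
clock: 3.1
position: [0.3509, 0.3878, 0.2501]
ee_rot: [-0.027, 0.707, 0.027, 0.707]
ft_force: [-0.1, 0.5, 0.4]
grip_width: 0.331
```

>>> arm_command(moves=[[[0.67, 0, -0.98, 0.48, 0], [0.67, 0, -0.98, 0.48, 0], [0.67, 0, -0.98, 0.48, 0], [0.67, 0, -0.98, 0.48, 0], [0.67, 0, -0.98, 0.48, 0], [0.67, 0, -0.98, 0.48, 0], [0.67, 0, -0.98, 0.48, 0], [0.67, 0, -0.98, 0.48, 0], [0.67, 0, -0.98, 0.48, 0], [0.67, 0, -0.98, 0.48, 0], [0.67, 0, 0, 0, 0]]])

```text
clock: 4.02
position: [0.4908, 0.1484, 0.2502]
ee_rot: [-0.025, 0.706, 0.024, 0.707]
ft_force: [-0.0, -0.7, -0.3]
grip_width: 0.335
```

```bash
python3 go.py .4883 .152 .1345 94.3;python3 - <<'E'
from h import *
im=manip.camera("top")[:,:,::-1]
cv2.imwrite("pics/a1.png",cv2.resize(im[100:280,110:350],None,fx=3.3,fy=3.3,interpolation=cv2.INTER_CUBIC))
im=manip.camera("side")[:,:,::-1]
cv2.imwrite("pics/a2.png",cv2.resize(im[60:240,130:370],None,fx=3.3,fy=3.3,interpolation=cv2.INTER_CUBIC))
E
```

```text
t=4.02 pos [0.4908 0.1484 0.2502] jaw 93.9 grip 0.335 F [-0.  -0.7 -0.3] q1,q7 -0.58,1.28
  turn -0.4 deg; after turn: X 4.63 Y 0.16 Z -0.10
```

View pics/a2.png

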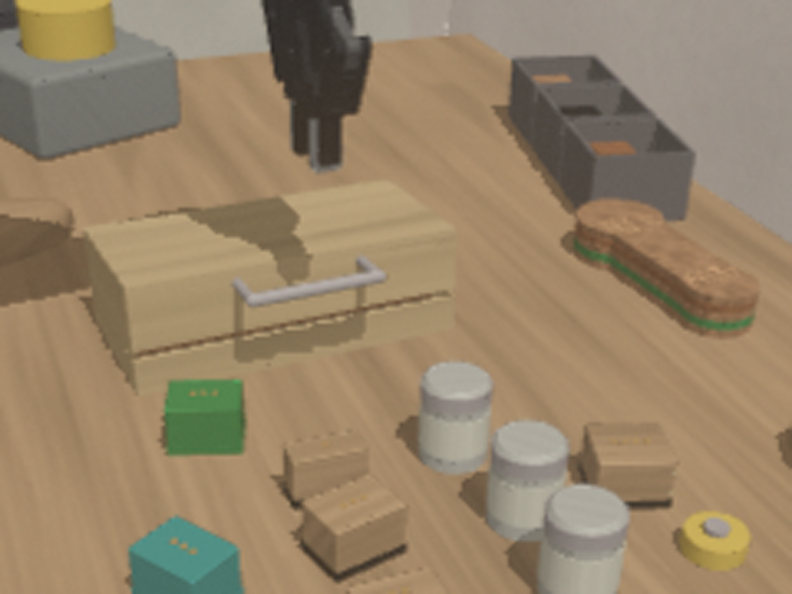

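The gripper hangs open 28 mm above the handle (side crop ~ (320,160), handle (315,285)).

>>> arm_command(moves=[[[0.67, 0.5, 0.16, -0.1, -0.4], [0.67, 0.8, 0, 0, 0], [0.67, 0.8, 0, 0, 0], [0.67, 0.8, 0, 0, 0], [0.67, 0.8, 0, 0, 0], [0.67, 0.5, 0, 0, 0], [0.67, 0.3, 0, 0, 0], [0.67, 0, 0, 0, 0]]])

```text
clock: 4.78
position: [0.4846, 0.1583, 0.136]
ee_rot: [-0.03, 0.707, 0.03, 0.706]
ft_force: [-0.7, 0.7, -0.3]
grip_width: 0.328
```

```bash
python3 go.py .4883 .152 .1345 94.3;python3 - <<'E'
from h import *
im=manip.camera("top")[:,:,::-1]
a=cv2.resize(im[140:260,120:220],None,fx=4,fy=4,interpolation=cv2.INTER_CUBIC)
im=manip.camera("side")[:,:,::-1]
b=cv2.resize(im[60:180,170:270],None,fx=4,fy=4,interpolation=cv2.INTER_CUBIC)
cv2.imwrite("pics/a3.png",np.hstack([a,b]))
E
```

```text
t=4.78 pos [0.4846 0.1583 0.136 ] jaw 94.8 grip 0.328 F [-0.7  0.7 -0.3] q1,q7 -0.57,1.30
  turn 0.5 deg; after turn: X 0.06 Y -0.26 Z 0.13
```

View pics/a3.png

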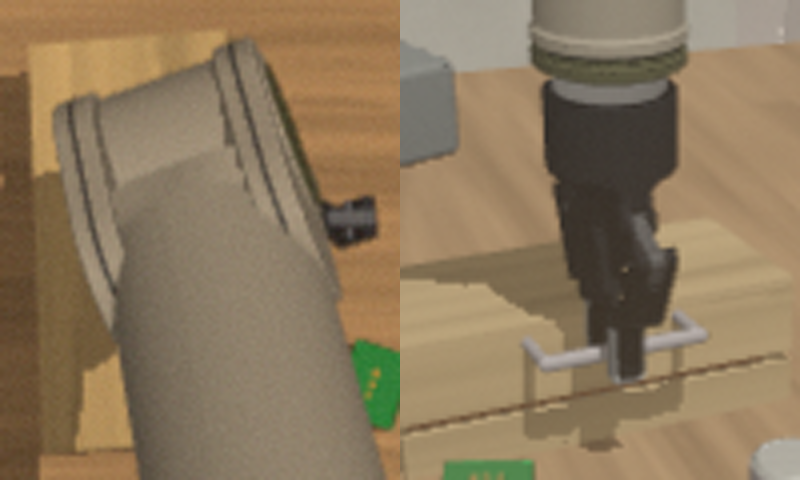

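>>> arm_command(moves=[[[0.67, 0.05, -0.2, 0.1, 0.5], [0.67, 0, 0, 0, 0], [1, 0, 0, 0, 0], [1, 0, 0, 0, 0], [1, 0, 0, 0, 0], [1, 0, 0, 0, 0], [1, 0, 0, 0, 0], [1, 0, 0, 0, 0]]], force=40)

```text
clock: 5.55
position: [0.4889, 0.1542, 0.1367]
ee_rot: [-0.026, 0.706, 0.027, 0.707]
ft_force: [0.5, 4.4, -1.7]
grip_width: 0.094
```

```bash
python3 go.py .4883 .152 .1345 94.3
```

```text
t=5.55 pos [0.4889 0.1542 0.1367] jaw 94.3 grip 0.094 F [ 0.5  4.4 -1.7] q1,q7 -0.57,1.30
  turn -0.0 deg; after turn: X 0.09 Y -0.09 Z -0.03
```

```bash
python3 - <<'E'
import numpy as np
f=np.radians(17.2+5*np.arange(21)); r=.1698/.025
for i in range(20): print(i, np.round(17.2+5*(i+1),1),'X %.2f Y %.2f'%(-r*(np.sin(f[i+1])-np.sin(f[i])), r*(np.cos(f[i])-np.cos(f[i+1]))))
E
```

```text
0 22.2 X -0.56 Y 0.20
1 27.2 X -0.54 Y 0.25
2 32.2 X -0.51 Y 0.29
3 37.2 X -0.49 Y 0.34
4 42.2 X -0.46 Y 0.38
5 47.2 X -0.42 Y 0.42
6 52.2 X -0.38 Y 0.45
7 57.2 X -0.34 Y 0.48
8 62.2 X -0.30 Y 0.51
9 67.2 X -0.25 Y 0.54
10 72.2 X -0.21 Y 0.56
11 77.2 X -0.16 Y 0.57
12 82.2 X -0.11 Y 0.58
13 87.2 X -0.05 Y 0.59
14 92.2 X -0.00 Y 0.59
15 97.2 X 0.05 Y 0.59
16 102.2 X 0.10 Y 0.58
17 107.2 X 0.15 Y 0.57
18 112.2 X 0.20 Y 0.56
19 117.2 X 0.25 Y 0.54
```

>>> arm_command(moves=[[[1, -0.56, 0.2, 0, 0], [1, -0.54, 0.25, 0, 0], [1, -0.51, 0.29, 0, 0], [1, -0.49, 0.34, 0, 0], [1, -0.46, 0.38, 0, 0], [1, 0, 0, 0, 0], [1, 0, 0, 0, 0]]])

```text
clock: 6.13
position: [0.4864, 0.1888, 0.2011]
ee_rot: [-0.026, 0.706, 0.026, 0.707]
ft_force: [0.5, -4.6, 3.8]
grip_width: 0.095
```

```bash
python3 go.py .4883 .152 .1345 94.3
```

```text
t=6.13 pos [0.4864 0.1888 0.2011] jaw 94.2 grip 0.095 F [ 0.5 -4.6  3.8] q1,q7 -0.62,1.22
  turn -0.1 deg; after turn: X 2.67 Y -1.47 Z -0.04
```

>>> arm_command(moves=[[[1, -0.42, 0.42, 0, 0], [1, -0.38, 0.45, 0, 0], [1, -0.34, 0.48, 0, 0], [1, -0.3, 0.51, 0, 0], [1, -0.25, 0.54, 0, 0], [1, -0.21, 0.56, 0, 0], [1, -0.16, 0.57, 0, 0], [1, -0.11, 0.58, 0, 0], [1, 0, 0, 0, 0], [1, 0, 0, 0, 0]]])

```text
clock: 6.97
position: [0.4789, 0.2933, 0.2565]
ee_rot: [-0.025, 0.706, 0.028, 0.708]
ft_force: [-0.9, -0.2, 13.4]
grip_width: 0.097
```

```bash
python3 go.py .4883 .152 .1345 94.3
```

```text
t=6.97 pos [0.4789 0.2933 0.2565] jaw 94.3 grip 0.097 F [-0.9 -0.2 13.4] q1,q7 -0.73,1.04
  turn 0.0 deg; after turn: X 4.86 Y -5.68 Z -0.06
```

>>> arm_command(moves=[[[1, -0.1, 0.59, 0, 0], [1, -0.02, 0.59, 0, 0], [1, 0.03, 0.59, 0, 0], [1, 0.1, 0.58, 0, 0], [1, 0.15, 0.57, 0, 0], [1, 0, 0, 0, 0], [1, 0, 0, 0, 0]]])

```text
clock: 7.55
position: [0.4731, 0.3673, 0.2503]
ee_rot: [-0.026, 0.706, 0.028, 0.707]
ft_force: [4.5, 3.6, 2.1]
grip_width: 0.095
```

```bash
python3 go.py .4883 .152 .1345 94.3
```

```text
t=7.55 pos [0.4731 0.3673 0.2503] jaw 94.3 grip 0.095 F [4.5 3.6 2.1] q1,q7 -0.81,0.93
  turn 0.0 deg; after turn: X 4.61 Y -8.65 Z -0.05
```

>>> arm_command(moves=[[[1, 0.17, 0.5, 0, 0], [1, 0.23, 0.5, 0, 0], [1, 0.1, 0.15, 0, 0], [1, 0, 0, 0, 0], [1, 0, 0, 0, 0]]])

```text
clock: 7.97
position: [0.4709, 0.3931, 0.2391]
ee_rot: [-0.026, 0.707, 0.026, 0.707]
ft_force: [-3.9, -9.9, 17.2]
grip_width: 0.096
```

```bash
python3 go.py .4883 .152 .1345 94.3;python3 - <<'E'
from h import *
im=manip.camera("top")[:,:,::-1]
a=cv2.resize(im[120:270,60:180],None,fx=3.3,fy=3.3,interpolation=cv2.INTER_CUBIC)
im=manip.camera("side")[:,:,::-1]
b=cv2.resize(im[30:180,150:270],None,fx=3.3,fy=3.3,interpolation=cv2.INTER_CUBIC)
cv2.imwrite("pics/a4.png",np.hstack([a,b]))
E
```

```text
t=7.97 pos [0.4709 0.3931 0.2391] jaw 94.2 grip 0.096 F [-3.9 -9.9 17.2] q1,q7 -0.83,0.89
  turn -0.1 deg; after turn: X 4.19 Y -9.66 Z -0.03
```

View pics/a4.png

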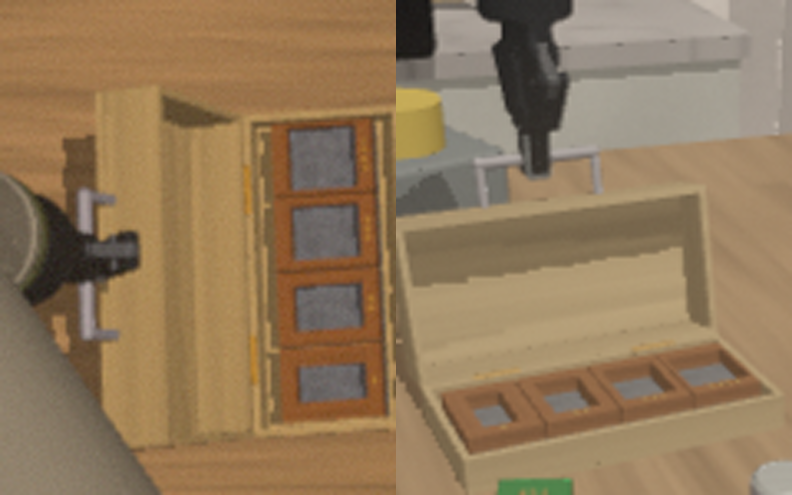

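>>> arm_command(moves=[[[1, 0.05, 0.12, 0, 0], [1, 0, 0, 0, 0], [1, 0, 0, 0, 0], [0.67, 0, 0, 0, 0], [0.67, 0, 0, 0, 0], [0.67, 0, 0, 0, 0], [0.67, -0.7, 0, 0, 0], [0.67, -1, 0, 0, 0], [0.67, -1, 0, 0, 0], [0.67, -0.5, 0, 0, 0], [0.67, 0, 0, 0, 0], [0.67, 0, 0, 0, 0]]])

```text
clock: 9.07
position: [0.4704, 0.3967, 0.3161]
ee_rot: [-0.026, 0.707, 0.027, 0.707]
ft_force: [-1.2, 0.1, -1.0]
grip_width: 0.328
```

```bash
cat > look.py <<'E'
from h import *
import pickle,sys
out={}
for c in("side","top"):
    im=manip.camera(c); out[c]=dict(im=im)
    for q in sys.argv[2:]:
        out[c][q]=manip.regions_of(q,c)
        out[c]['p_'+q]=manip.pinpoint(q,c)
pickle.dump(out,open(sys.argv[1],"wb"))
E
python3 look.py m1.pkl; python3 go.py .4883 .152 .1345 94.3
python3 - <<'E'
from h import *
import pickle
o=pickle.load(open("m1.pkl","rb"))
a=o['side']['im'][:,:,::-1][60:200,150:300]; cv2.imwrite("pics/b1.png",cv2.resize(a,None,fx=4.2,fy=4.2,interpolation=cv2.INTER_CUBIC))
a=o['top']['im'][:,:,::-1][140:260,90:210]; cv2.imwrite("pics/b2.png",cv2.resize(a,None,fx=5,fy=5,interpolation=cv2.INTER_CUBIC))
E
```

```text
t=9.17 pos [0.4701 0.3962 0.3148] jaw 94.3 grip 0.333 F [-0.3 -0.6 -0. ] q1,q7 -0.84,0.89
  turn -0.0 deg; after turn: X 7.23 Y -9.78 Z 0.01
```

View pics/b1.png

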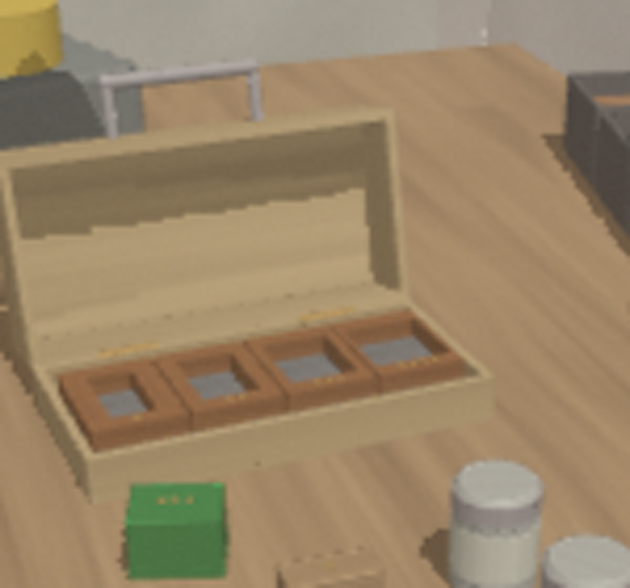

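View pics/b2.png

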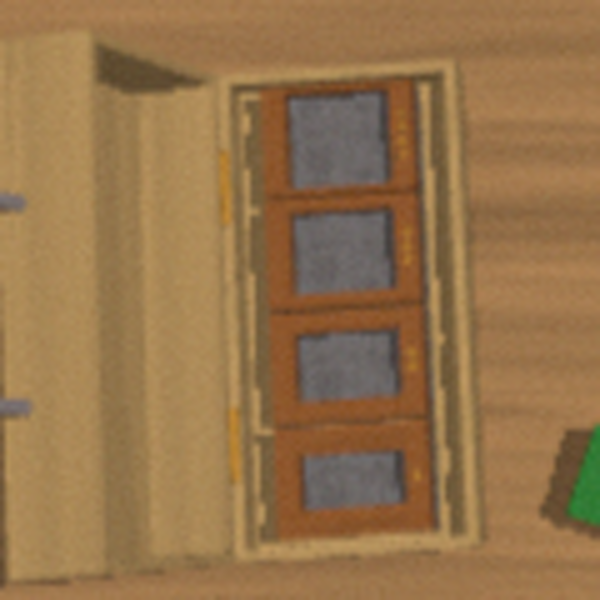

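```bash
cat > case.py <<'E'
from ov import *
import pickle,sys
o=pickle.load(open("m1.pkl","rb"))
def seg(im):
    h=cv2.cvtColor(im,cv2.COLOR_RGB2HSV).astype(int)
    hsv=cv2.cvtColor(im,cv2.COLOR_RGB2HSV)
    return hsv
def draw(x,y,a,tag):
    c,s=np.cos(a),np.sin(a)
    P=[(rect(x,y,a,.13,.266,.03),(0,255,0)),(rect(x,y,a,.13,.266,0),(255,0,0))]
    for n,w in ((1,.029),(2,.037),(3,.045),(4,.053)):
        v=-( n-2.5)*.062  # slot4 at +x world => v negative (y axis of case = -x world)
        v=(2.5-n)*.062
        px,py=x-s*v,y+c*v
        P.append((rect(px,py,a,.057,w,.034),(255,255,0)))
    ov("top",o['top']['im'],P,(130,140,200,260),f"pics/{tag}t.png")
    ov("side",o['side']['im'],P,(150,125,280,190),f"pics/{tag}s.png")
draw(*[float(v) for v in sys.argv[1:4]],sys.argv[4])
E
python3 case.py .482 .2553 1.6455 d1
python3 - <<'E'
from h import *
np.set_printoptions(precision=4,suppress=True)
cs=[plane('top',140+y/5-.5,90+x/5-.5,.03) for x,y in((219,76),(457,62),(480,542),(240,557))]
print(np.array(cs)); m=np.mean(cs,0);print(m)
for i in range(4): d=cs[(i+1)%4]-cs[i]; print(np.hypot(*d[:2]),np.arctan2(d[1],d[0]))
E
```

```text
[[0.609  0.3266 0.03  ]
 [0.6177 0.1964 0.03  ]
 [0.3556 0.178  0.03  ]
 [0.3473 0.3061 0.03  ]]
[0.4824 0.2518 0.03  ]
0.13047950588608462 -1.5044269307688585
0.26268814982655647 -3.071654316577579
0.1282997460662168 1.6353267153708382
0.2624690475666153 0.07824724074733988
```

View pics/d1t.png

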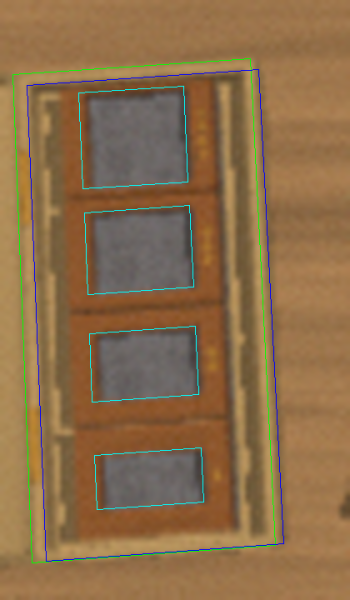

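View pics/d1s.png

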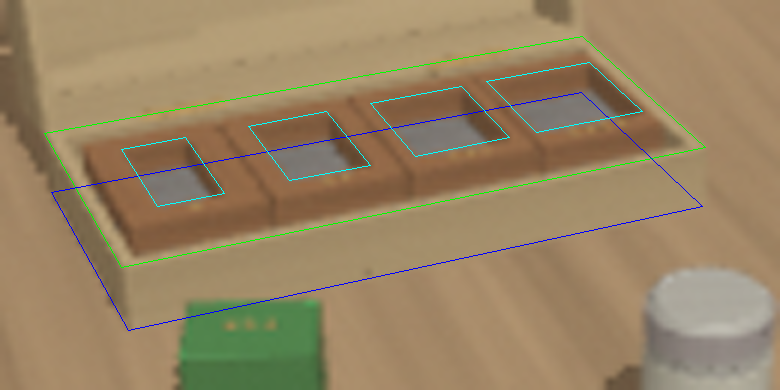

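```bash
python3 case.py .4815 .2515 1.645 d2
```

```text
(no output)
```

View pics/d2t.png

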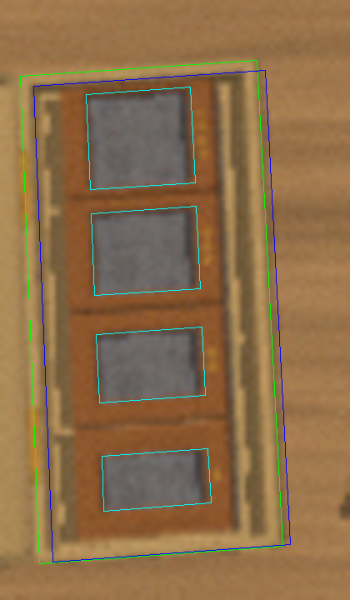

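View pics/d2s.png

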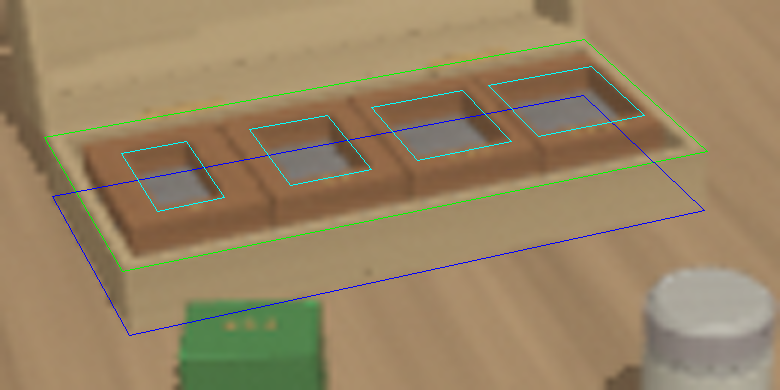

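```bash
sed -i 's/d=(ang-cur+90)%180-90; t=-d/t=-(ang-cur)/' go.py; python3 go.py .4475 .016 .2 0
python3 - <<'E'
from h import *
import pickle
a=pickle.load(open("m0.pkl","rb"));b=pickle.load(open("m1.pkl","rb"))
for c,bx in(('side',(165,155,400,355)),('top',(225,120,400,270))):
    x0,y0,x1,y1=bx
    d=np.abs(a[c]['im'][y0:y1,x0:x1].astype(int)-b[c]['im'][y0:y1,x0:x1]).max(2)
    print(c,(d>40).sum())
E
```

```text
t=9.17 pos [0.4701 0.3962 0.3148] jaw 94.3 grip 0.333 F [-0.3 -0.6 -0. ] q1,q7 -0.84,0.89
  turn 94.3 deg; after turn: X 4.62 Y -0.90 Z 15.20
side 227
top 0
```

>>> arm_command(moves=[[[0.3, 0, 0, 0, 7.1], [0.3, 0, 0, 0, 7.1], [0.3, 0, 0, 0, 7.1], [0.3, 0, 0, 0, 7.1], [0.3, 0, 0, 0, 7.1], [0.3, 0, 0, 0, 7.1], [0.3, 0, 0, 0, 7.1], [0.3, 0, 0, 0, 7.1], [0.3, 0, 0, 0, 7.1], [0.3, 0, 0, 0, 7.1], [0.3, 0, 0, 0, 7.1], [0.3, 0, 0, 0, 7.1]]])

```text
clock: 10.17
position: [0.4702, 0.396, 0.3149]
ee_rot: [0.46, 0.537, -0.462, 0.536]
ft_force: [-0.1, 0.2, -0.4]
grip_width: 0.703
```

>>> arm_command(moves=[[[0.1, 0, 0, 0, 7.1], [0.1, 0, 0, 0, 2], [0.1, 0, 0, 0.5, 0], [0.1, 0, -0.1, 1, 0], [0.1, 0, -0.1, 1, 0], [0.1, 0, -0.1, 1, 0], [0.1, 0, -0.1, 1, 0], [0.1, 0, -0.1, 1, 0], [0.1, 0, -0.1, 1, 0], [0.1, 0, -0.1, 1, 0], [0.1, 0, -0.1, 1, 0], [0.1, 0, -0.1, 1, 0]]])

```text
clock: 11.17
position: [0.447, 0.1565, 0.3156]
ee_rot: [0.499, 0.5, -0.5, 0.5]
ft_force: [0.4, 0.8, -0.6]
grip_width: 0.895
```

>>> arm_command(moves=[[[0.1, 0.8, 0, 1, 0], [0.1, 0.8, 0, 1, 0], [0.1, 0.8, 0, 1, 0], [0.1, 0.8, 0, 1, 0], [0.1, 0.8, 0, 1, 0], [0.1, 0.6, 0, 0.7, 0], [0.1, 0, 0, 0, 0], [0.1, 0, 0, 0, 0], [0.1, 0, 0, 0, 0]]])

```text
clock: 11.92
position: [0.4474, 0.0165, 0.2017]
ee_rot: [0.5, 0.5, -0.5, 0.5]
ft_force: [0.7, 0.4, -0.5]
grip_width: 0.901
```

```bash
python3 go.py .4475 .016 .088 0
```

```text
t=11.92 pos [0.4474 0.0165 0.2017] jaw 0.0 grip 0.901 F [ 0.7  0.4 -0.5] q1,q7 -0.69,-0.12
  turn 0.0 deg; after turn: X 4.55 Y 0.00 Z 0.02
```

>>> arm_command(moves=[[[0.1, 0.9, 0, 0, 0], [0.1, 1, 0, 0, 0], [0.1, 1, 0, 0, 0], [0.1, 0.9, 0, 0, 0], [0.1, 0.5, 0, 0, 0], [0.1, 0.25, 0, 0, 0], [0.1, 0, 0, 0, 0], [0.8, 0, 0, 0, 0], [0.8, 0, 0, 0, 0], [0.8, 0, 0, 0, 0], [0.8, 0, 0, 0, 0], [0.8, 0, 0, 0, 0]]], force=50)

```text
clock: 12.92
position: [0.4486, 0.0166, 0.0892]
ee_rot: [0.501, 0.5, -0.499, 0.5]
ft_force: [-0.8, 0.1, 6.2]
grip_width: 0.597
```

>>> arm_command(moves=[[[0.8, -0.4, 0, 0, 0], [0.8, -0.8, 0, 0, 0], [0.8, -0.8, 0, 0, 0], [0.8, 0, 0, 0, 0]]])

```text
clock: 13.25
position: [0.4496, 0.0162, 0.1419]
ee_rot: [0.502, 0.499, -0.499, 0.5]
ft_force: [1.4, -0.2, -0.9]
grip_width: 0.597
```

```bash
python3 go.py .3890 .2461 .2 94.25;python3 - <<'E'
from h import *
im=manip.camera("side")[:,:,::-1]
cv2.imwrite("pics/a5.png",cv2.resize(im[130:260,170:320],None,fx=4,fy=4,interpolation=cv2.INTER_CUBIC))
E
```

```text
t=13.25 pos [0.4496 0.0162 0.1419] jaw -0.1 grip 0.597 F [ 1.4 -0.2 -0.9] q1,q7 -0.68,-0.06
  turn -94.3 deg; after turn: X -2.32 Y 9.35 Z -1.72
```

View pics/a5.png

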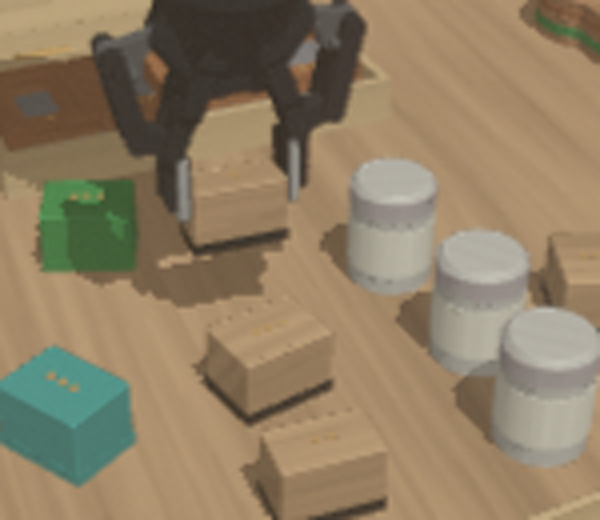

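>>> arm_command(moves=[[[0.8, -0.6, 0, 0, -7], [0.8, -0.6, 0, 0, -7], [0.8, -0.6, 0, 0, -7], [0.8, -0.5, 0, 0, -7], [0.8, 0, 0, 0, -7], [0.8, 0, 0, 0, -7], [0.8, 0, 0, 0, -7], [0.8, 0, 0, 0, -7], [0.8, 0, 0, 0, -7], [0.8, 0, 0, 0, -7], [0.8, 0, 0, 0, -7], [0.8, 0, 0, 0, -7]]])

```text
clock: 14.3
position: [0.4474, 0.0161, 0.1952]
ee_rot: [0.035, 0.706, -0.035, 0.706]
ft_force: [0.4, -0.1, -0.4]
grip_width: 0.598
```

>>> arm_command(moves=[[[0.8, 0, 0, 0, -7], [0.8, 0, 0, 0, -3.3], [0.8, 0, 0.9, -0.2, 0], [0.8, 0, 0.9, -0.2, 0], [0.8, 0, 0.9, -0.2, 0], [0.8, 0, 0.9, -0.2, 0], [0.8, 0, 0.9, -0.2, 0], [0.8, 0, 0.9, -0.2, 0], [0.8, 0, 0.9, -0.2, 0], [0.8, 0, 0.9, -0.2, 0], [0.8, 0, 0.9, -0.1, 0], [0.8, 0, 0.9, 0, 0]]])

```text
clock: 15.3
position: [0.3877, 0.2383, 0.1952]
ee_rot: [-0.026, 0.707, 0.026, 0.706]
ft_force: [0.3, -0.3, -0.8]
grip_width: 0.597
```

>>> arm_command(moves=[[[0.8, 0, 0.35, 0, 0], [0.8, 0, 0, 0, 0], [0.8, 0, 0, 0, 0], [0.8, 0, 0, 0, 0]]])

```text
clock: 15.63
position: [0.3883, 0.2447, 0.1952]
ee_rot: [-0.026, 0.707, 0.025, 0.707]
ft_force: [0.7, -0.9, -0.6]
grip_width: 0.596
```

```bash
python3 go.py .3890 .2461 .125 94.25
```

```text
t=15.63 pos [0.3883 0.2447 0.1952] jaw 94.1 grip 0.596 F [ 0.7 -0.9 -0.6] q1,q7 -0.93,1.00
  turn -0.1 deg; after turn: X 2.81 Y 0.05 Z 0.03
```

>>> arm_command(moves=[[[0.8, 0.7, 0.05, 0.03, 0], [0.8, 0.9, 0, 0, 0], [0.8, 0.8, 0, 0, 0], [0.8, 0.25, 0, 0, 0], [0.8, 0, 0, 0, 0], [0.8, 0, 0, 0, 0]]])

```text
clock: 16.13
position: [0.3891, 0.2469, 0.1297]
ee_rot: [-0.026, 0.707, 0.026, 0.707]
ft_force: [0.1, -0.2, -1.7]
grip_width: 0.597
```

```bash
python3 go.py .3890 .2461 .109 94.25; cat > pic.py <<'E'
from h import *
import sys
c=sys.argv[1];x0,y0,x1,y1=map(int,sys.argv[2:6])
im=manip.camera(c)[y0:y1,x0:x1,::-1]; f=min(780/im.shape[1],580/im.shape[0])
cv2.imwrite(sys.argv[6],cv2.resize(im,None,fx=f,fy=f,interpolation=cv2.INTER_CUBIC))
E
python3 pic.py side 140 90 270 190 pics/a6.png
```

```text
t=16.13 pos [0.3891 0.2469 0.1297] jaw 94.2 grip 0.597 F [ 0.1 -0.2 -1.7] q1,q7 -0.92,1.03
  turn -0.1 deg; after turn: X 0.83 Y -0.03 Z -0.01
```

View pics/a6.png

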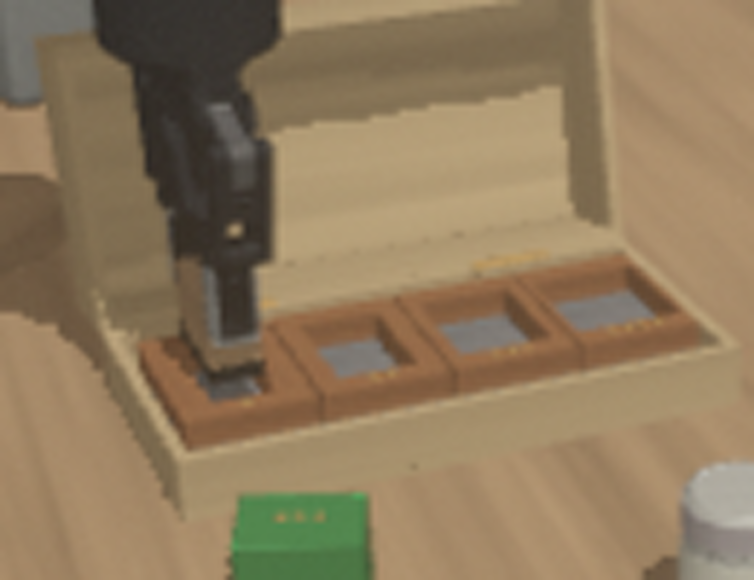

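>>> arm_command(moves=[[[0.8, 0.25, 0, 0, 0], [0.8, 0.2, 0, 0, 0], [0.8, 0.2, 0, 0, 0], [0.8, 0.15, 0, 0, 0], [0.8, 0, 0, 0, 0], [0.8, 0, 0, 0, 0]]])

```text
clock: 16.68
position: [0.3888, 0.2475, 0.1092]
ee_rot: [-0.026, 0.707, 0.026, 0.707]
ft_force: [-1.1, -2.1, 4.3]
grip_width: 0.598
```

```bash
python3 go.py .3890 .2461 .109 94.25; python3 pic.py side 140 90 270 190 pics/a7.png
```

```text
t=16.68 pos [0.3888 0.2475 0.1092] jaw 94.2 grip 0.598 F [-1.1 -2.1  4.3] q1,q7 -0.91,1.04
  turn -0.0 deg; after turn: X 0.01 Y -0.06 Z 0.01
```

View pics/a7.png

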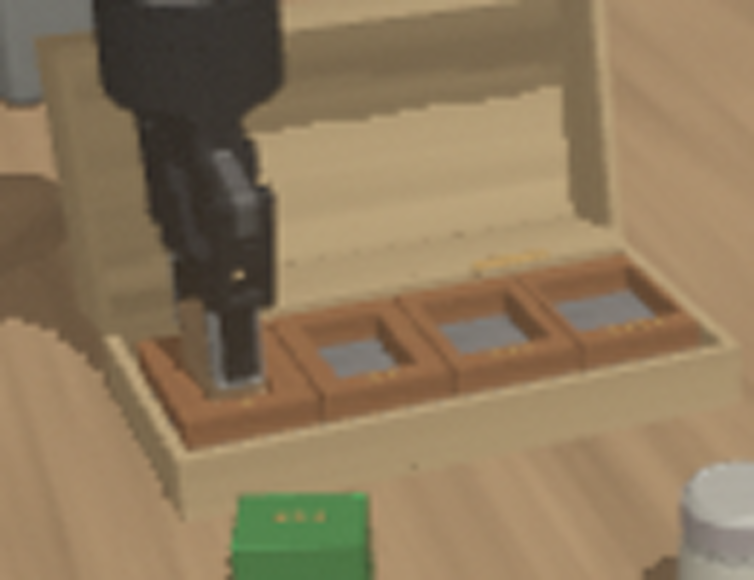

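>>> arm_command(moves=[[[0.2, 0, 0, 0, 0], [0.2, 0, 0, 0, 0], [0.2, 0, 0, 0, 0], [0.2, 0, 0, 0, 0], [0.2, -0.5, 0, 0, 0], [0.2, -1, 0, 0, 0], [0.2, -1, 0, 0, 0], [0.2, -1, 0, 0, 0], [0.2, -0.5, 0, 0, 0], [0.2, 0, 0, 0, 0], [0.2, 0, 0, 0, 0]]])

```text
clock: 17.65
position: [0.3888, 0.2476, 0.2094]
ee_rot: [-0.026, 0.706, 0.027, 0.707]
ft_force: [0.1, -0.1, -0.1]
grip_width: 0.798
```

```bash
python3 go.py .4398 -.136 .2 0; python3 pic.py side 130 90 360 270 pics/a8.png
```

```text
t=17.65 pos [0.3888 0.2476 0.2094] jaw 94.2 grip 0.798 F [ 0.1 -0.1 -0.1] q1,q7 -0.93,0.99
  turn 94.2 deg; after turn: X 0.36 Y 2.04 Z 15.35
```

View pics/a8.png

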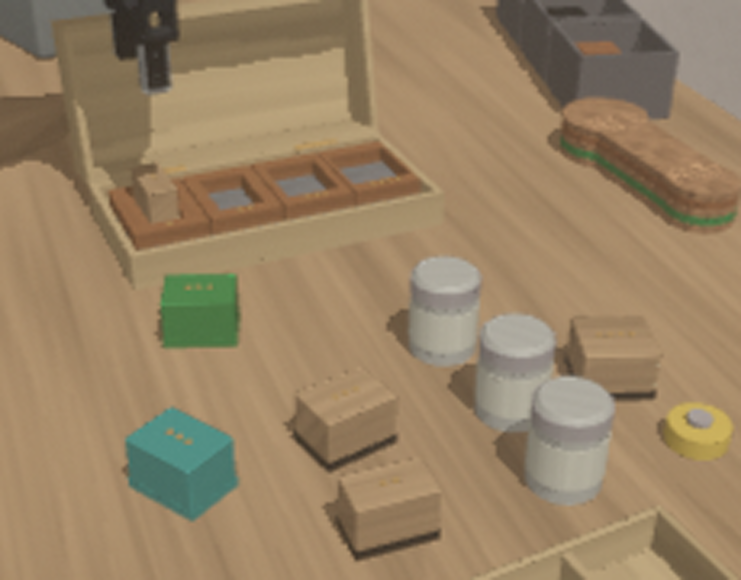

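Heel 1 sits in slot 1 (155,195); others unmoved. Next heel 2 (crop (390,495)).

>>> arm_command(moves=[[[0.15, 0, 0, 0, 7.1], [0.15, 0, 0, 0, 7.1], [0.15, 0, 0, 0, 7.1], [0.15, 0, 0, 0, 7.1], [0.15, 0, 0, 0, 7.1], [0.15, 0, 0, 0, 7.1], [0.15, 0, 0, 0, 7.1], [0.15, 0, 0, 0, 7.1], [0.15, 0, 0, 0, 7.1], [0.15, 0, 0, 0, 7.1], [0.15, 0, 0, 0, 7.1], [0.15, 0, 0, 0, 7.1]]])

```text
clock: 18.7
position: [0.3882, 0.2471, 0.2077]
ee_rot: [0.46, 0.537, -0.462, 0.536]
ft_force: [0.0, 0.5, -0.3]
grip_width: 0.85
```

>>> arm_command(moves=[[[0.15, 0, 0, 0, 7.1], [0.15, 0, 0, 0, 1.9], [0.15, 0, 0.13, 0.9, 0], [0.15, 0, 0.13, 1, 0], [0.15, 0, 0.13, 1, 0], [0.15, 0, 0.13, 1, 0], [0.15, 0, 0.13, 1, 0], [0.15, 0, 0.13, 1, 0], [0.15, 0, 0.13, 1, 0], [0.15, 0, 0.13, 1, 0], [0.15, 0, 0.13, 1, 0], [0.15, 0, 0.13, 1, 0]]])

```text
clock: 19.7
position: [0.4207, -0.0013, 0.208]
ee_rot: [0.499, 0.5, -0.5, 0.5]
ft_force: [1.3, 0.1, 0.3]
grip_width: 0.852
```

>>> arm_command(moves=[[[0.15, 0, 0.13, 1, 0], [0.15, 0, 0.13, 1, 0], [0.15, 0, 0.13, 1, 0], [0.15, 0, 0.13, 1, 0], [0.15, 0, 0.13, 1, 0], [0.15, 0, 0.1, 0.45, 0], [0.15, 0, 0, 0, 0], [0.15, 0, 0, 0, 0], [0.15, 0, 0, 0, 0]]])

```text
clock: 20.45
position: [0.4398, -0.1354, 0.2084]
ee_rot: [0.499, 0.501, -0.5, 0.5]
ft_force: [0.7, 0.8, -0.5]
grip_width: 0.849
```

```bash
python3 go.py .4398 -.136 .089 0
```

```text
t=20.45 pos [ 0.4398 -0.1354  0.2084] jaw 0.1 grip 0.849 F [ 0.7  0.8 -0.5] q1,q7 -0.56,0.24
  turn 0.1 deg; after turn: X 4.78 Y 0.01 Z 0.03
```

>>> arm_command(moves=[[[0.15, 1, 0, 0, 0], [0.15, 1, 0, 0, 0], [0.15, 1, 0, 0, 0], [0.15, 1, 0, 0, 0], [0.15, 0.5, 0, 0, 0], [0.15, 0.28, 0, 0, 0], [0.15, 0, 0, 0, 0], [0.8, 0, 0, 0, 0], [0.8, 0, 0, 0, 0], [0.8, 0, 0, 0, 0], [0.8, 0, 0, 0, 0], [0.8, 0, 0, 0, 0]]], force=50)

```text
clock: 21.45
position: [0.441, -0.1361, 0.0908]
ee_rot: [0.5, 0.5, -0.499, 0.501]
ft_force: [-2.2, 1.2, 8.3]
grip_width: 0.596
```

>>> arm_command(moves=[[[0.8, -0.4, 0, 0, 0], [0.8, -1, 0, 0, 0], [0.8, -1, 0, 0, 0], [0.8, -0.6, 0, 0, 0], [0.8, 0, 0, 0, 0]]])

```text
clock: 21.87
position: [0.4418, -0.1368, 0.1682]
ee_rot: [0.502, 0.499, -0.498, 0.501]
ft_force: [0.8, 0.1, -0.5]
grip_width: 0.591
```

```bash
python3 go.py .4508 .2507 .2 94.25; python3 pic.py side 160 130 350 290 pics/a9.png
```

```text
t=21.87 pos [ 0.4418 -0.1368  0.1682] jaw 0.0 grip 0.591 F [ 0.8  0.1 -0.5] q1,q7 -0.55,0.30
  turn -94.2 deg; after turn: X -1.26 Y 15.43 Z 1.52
```

View pics/a9.png

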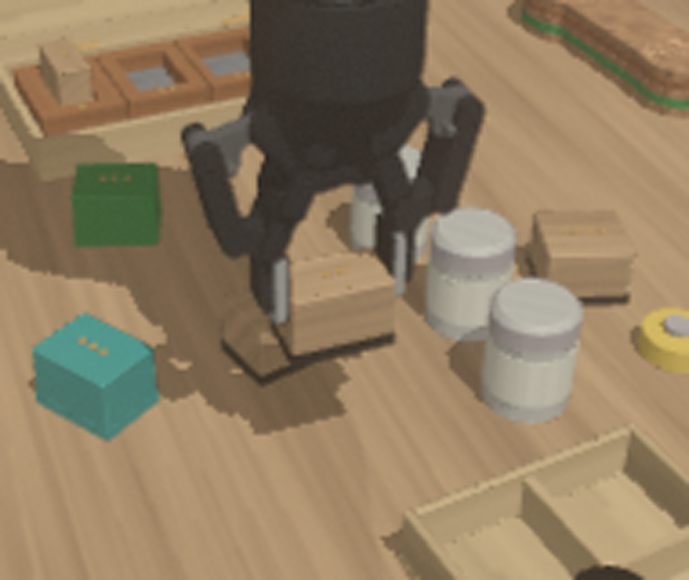

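>>> arm_command(moves=[[[0.8, -0.7, 0, 0, -7.1], [0.8, -0.6, 0, 0, -7.1], [0.8, 0, 0, 0, -7.1], [0.8, 0, 0, 0, -7.1], [0.8, 0, 0, 0, -7.1], [0.8, 0, 0, 0, -7.1], [0.8, 0, 0, 0, -7.1], [0.8, 0, 0, 0, -7.1], [0.8, 0, 0, 0, -7.1], [0.8, 0, 0, 0, -7.1], [0.8, 0, 0, 0, -7.1], [0.8, 0, 0, 0, -7.1]]])

```text
clock: 22.92
position: [0.4397, -0.1362, 0.1964]
ee_rot: [0.027, 0.707, -0.027, 0.706]
ft_force: [-0.6, 0.0, -1.8]
grip_width: 0.591
```

>>> arm_command(moves=[[[0.8, 0, 0, 0, -7.1], [0.8, 0, 0, 0, -1.9], [0.8, 0, 1, 0.1, 0], [0.8, 0, 1, 0.1, 0], [0.8, 0, 1, 0.1, 0], [0.8, 0, 1, 0.1, 0], [0.8, 0, 1, 0.1, 0], [0.8, 0, 1, 0.1, 0], [0.8, 0, 1, 0.1, 0], [0.8, 0, 1, 0.1, 0], [0.8, 0, 1, 0.1, 0], [0.8, 0, 1, 0.1, 0]]])

```text
clock: 23.92
position: [0.446, 0.1159, 0.1964]
ee_rot: [-0.026, 0.707, 0.026, 0.706]
ft_force: [0.8, -0.3, -0.5]
grip_width: 0.599
```

>>> arm_command(moves=[[[0.8, 0, 1, 0.1, 0], [0.8, 0, 1, 0.1, 0], [0.8, 0, 1, 0.1, 0], [0.8, 0, 1, 0.1, 0], [0.8, 0, 1, 0.1, 0], [0.8, 0, 0.43, 0, 0], [0.8, 0, 0, 0, 0], [0.8, 0, 0, 0, 0], [0.8, 0, 0, 0, 0]]])

```text
clock: 24.67
position: [0.4492, 0.2496, 0.1967]
ee_rot: [-0.026, 0.707, 0.025, 0.706]
ft_force: [-0.6, -0.0, -1.9]
grip_width: 0.594
```

```bash
python3 go.py .4508 .2507 .131 94.25
```

```text
t=24.67 pos [0.4492 0.2496 0.1967] jaw 94.1 grip 0.594 F [-0.6 -0.  -1.9] q1,q7 -0.93,1.11
  turn -0.1 deg; after turn: X 2.63 Y 0.04 Z 0.07
```

>>> arm_command(moves=[[[0.8, 0.7, 0.03, 0.07, 0], [0.8, 0.9, 0, 0, 0], [0.8, 0.7, 0, 0, 0], [0.8, 0.3, 0, 0, 0], [0.8, 0, 0, 0, 0], [0.8, 0, 0, 0, 0]]])

```text
clock: 25.17
position: [0.4511, 0.2513, 0.1326]
ee_rot: [-0.026, 0.707, 0.026, 0.707]
ft_force: [1.1, -0.3, -1.3]
grip_width: 0.602
```

```bash
python3 go.py .4508 .2507 .110 94.25; python3 pic.py side 150 100 270 190 pics/a10.png
```

```text
t=25.17 pos [0.4511 0.2513 0.1326] jaw 94.2 grip 0.602 F [ 1.1 -0.3 -1.3] q1,q7 -0.91,1.14
  turn -0.1 deg; after turn: X 0.90 Y -0.02 Z -0.01
```

View pics/a10.png

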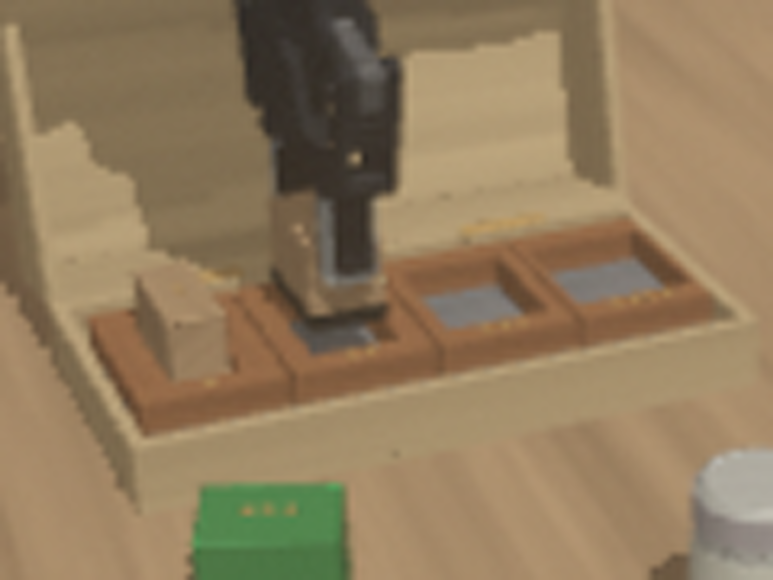

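>>> arm_command(moves=[[[0.8, 0.25, 0, 0, 0], [0.8, 0.25, 0, 0, 0], [0.8, 0.2, 0, 0, 0], [0.8, 0.15, 0, 0, 0], [0.8, 0.05, 0, 0, 0], [0.8, 0, 0, 0, 0], [0.8, 0, 0, 0, 0]]])

```text
clock: 25.8
position: [0.451, 0.2518, 0.1102]
ee_rot: [-0.026, 0.707, 0.026, 0.707]
ft_force: [-2.5, -3.9, 10.9]
grip_width: 0.599
```

```bash
python3 go.py .4508 .2507 .110 94.25; python3 pic.py side 150 100 270 190 pics/a11.png
```

```text
t=25.80 pos [0.451  0.2518 0.1102] jaw 94.2 grip 0.599 F [-2.5 -3.9 10.9] q1,q7 -0.90,1.16
  turn -0.0 deg; after turn: X 0.01 Y -0.04 Z -0.01
```

View pics/a11.png

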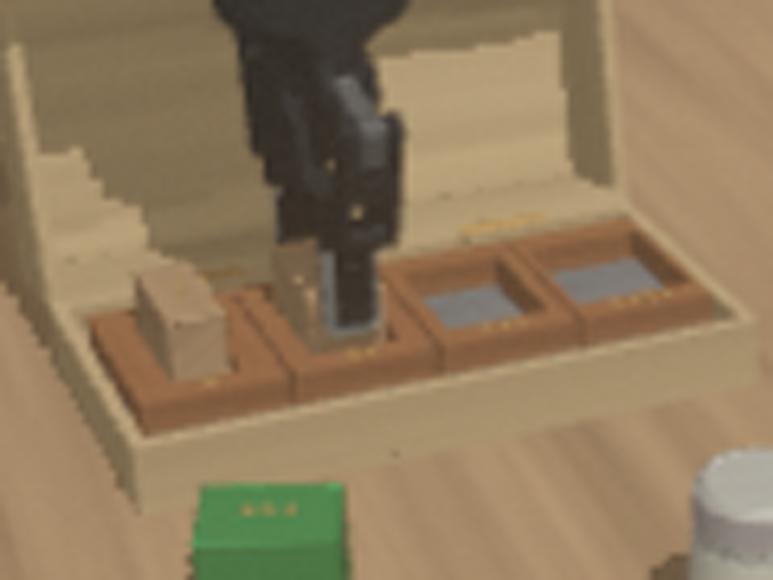

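Seated. Release, rise, and re-measure the remaining things.

>>> arm_command(moves=[[[0.2, 0, 0, 0, 0], [0.2, 0, 0, 0, 0], [0.2, 0, 0, 0, 0], [0.2, 0, 0, 0, 0], [0.2, -0.5, 0, 0, 0], [0.2, -1, 0, 0, 0], [0.2, -1, 0, 0, 0], [0.2, -1, 0, 0, 0], [0.2, -0.5, 0, 0, 0], [0.2, 0, 0, 0, 0], [0.2, 0, 0, 0, 0]]])

```text
clock: 26.77
position: [0.4509, 0.2524, 0.21]
ee_rot: [-0.026, 0.706, 0.027, 0.707]
ft_force: [-0.6, -0.3, -0.7]
grip_width: 0.798
```

```bash
python3 look.py m2.pkl heel1; python3 go.py .4446 -.0482 .2 12; cat > f2.py <<'E'
from h import *
import pickle,sys
np.set_printoptions(precision=4,suppress=True)
f=sys.argv[1];o=pickle.load(open(f,"rb"))
H={'heel1':(.448,.016,0,.024),'heel3':(.4446,-.0482,.22,.040),'heel2':(.44,-.136,0,.032),'heel4':(.64,-.047,-.3,.048)}
for n in sys.argv[2:]:
    x,y,a,w=H[n]; ms={}
    for c in o:
        r=proj(c,(x,y,.02));b=None
        for d in o[c]['heel1']:
            ys,xs=np.nonzero(d['mask']);e=np.hypot(ys.mean()-r[0],xs.mean()-r[1])
            if e<18 and (b is None or e<b[0]): b=(e,d['mask'])
        if b: ms[c]=b[1]
    print(n,*fit(lambda x,y,a:boxpts(x,y,a,.052,w,.038),[x,y,a],ms,[.01,.01,.15]))
a=cv2.resize(o['side']['im'][100:280,140:360,::-1],None,fx=3.5,fy=3.2,interpolation=cv2.INTER_CUBIC);cv2.imwrite(f"pics/{f[:-4]}.png",a)
E
python3 f2.py m2.pkl heel3 heel4
```

```text
t=27.07 pos [0.4505 0.2519 0.2088] jaw 94.2 grip 0.799 F [0.1 0.3 0.1] q1,q7 -0.93,1.11
  turn 82.2 deg; after turn: X 0.36 Y -2.73 Z 11.69
heel3 [ 0.4451 -0.0476  0.2574] {'side': np.float64(0.908), 'top': np.float64(0.896)}
heel4 [ 0.6392 -0.0472 -0.3203] {'side': np.float64(0.858), 'top': np.float64(0.921)}
```

View pics/m2.png

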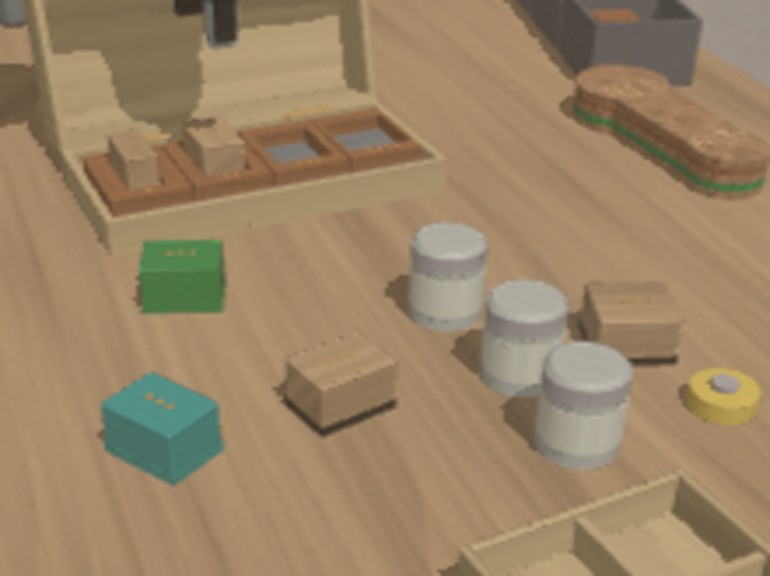

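```bash
python3 go.py .4448 -.048 .2 14
```

```text
t=27.07 pos [0.4505 0.2519 0.2088] jaw 94.2 grip 0.799 F [0.1 0.3 0.1] q1,q7 -0.93,1.11
  turn 80.2 deg; after turn: X 0.36 Y -3.12 Z 11.58
```

>>> arm_command(moves=[[[0.15, 0, 0, 0, 7.1], [0.15, 0, 0, 0, 7.1], [0.15, 0, 0, 0, 7.1], [0.15, 0, 0, 0, 7.1], [0.15, 0, 0, 0, 7.1], [0.15, 0, 0, 0, 7.1], [0.15, 0, 0, 0, 7.1], [0.15, 0, 0, 0, 7.1], [0.15, 0, 0, 0, 7.1], [0.15, 0, 0, 0, 7.1], [0.15, 0, 0, 0, 7.1], [0.15, 0, 0, 0, 2.1]]])

```text
clock: 28.07
position: [0.4506, 0.252, 0.2092]
ee_rot: [0.437, 0.556, -0.437, 0.556]
ft_force: [-0.0, -0.6, -0.8]
grip_width: 0.852
```

>>> arm_command(moves=[[[0.15, 0, -0.27, 1, 0], [0.15, 0, -0.27, 1, 0], [0.15, 0, -0.27, 1, 0], [0.15, 0, -0.27, 1, 0], [0.15, 0, -0.27, 1, 0], [0.15, 0, -0.27, 1, 0], [0.15, 0, -0.27, 1, 0], [0.15, 0, -0.27, 1, 0], [0.15, 0, -0.27, 1, 0], [0.15, 0, -0.27, 1, 0], [0.15, 0, -0.27, 1, 0], [0.15, 0, -0.15, 0.58, 0]]])

```text
clock: 29.07
position: [0.4448, -0.0505, 0.2094]
ee_rot: [0.436, 0.557, -0.436, 0.557]
ft_force: [-0.1, -0.4, -0.6]
grip_width: 0.846
```

>>> arm_command(moves=[[[0.15, 0.3, 0, 0, 0], [0.15, 0, 0, 0, 0], [0.15, 0, 0, 0, 0]]])

```text
clock: 29.32
position: [0.445, -0.047, 0.2016]
ee_rot: [0.435, 0.558, -0.435, 0.557]
ft_force: [-0.1, -0.0, -0.4]
grip_width: 0.851
```

```bash
python3 go.py .4448 -.048 .089 14
```

```text
t=29.32 pos [ 0.445  -0.047   0.2016] jaw 14.1 grip 0.851 F [-0.1 -0.  -0.4] q1,q7 -0.75,0.26
  turn 0.1 deg; after turn: X 4.50 Y -0.01 Z 0.04
```

>>> arm_command(moves=[[[0.15, 1, 0, 0.04, 0], [0.15, 1, 0, 0, 0], [0.15, 1, 0, 0, 0], [0.15, 0.9, 0, 0, 0], [0.15, 0.4, 0, 0, 0], [0.15, 0.2, 0, 0, 0], [0.15, 0, 0, 0, 0], [0.8, 0, 0, 0, 0], [0.8, 0, 0, 0, 0], [0.8, 0, 0, 0, 0], [0.8, 0, 0, 0, 0], [0.8, 0, 0, 0, 0]]], force=50)

```text
clock: 30.32
position: [0.4465, -0.0485, 0.0909]
ee_rot: [0.436, 0.557, -0.434, 0.558]
ft_force: [-1.4, 1.2, 5.7]
grip_width: 0.594
```

>>> arm_command(moves=[[[0.8, -0.4, 0, 0, 0], [0.8, -1, 0, 0, 0], [0.8, -1, 0, 0, 0], [0.8, -1, 0, 0, 0], [0.8, -0.8, 0, 0, 0], [0.8, 0, 0, 0, 0], [0.8, 0, 0, 0, 0]]])

```text
clock: 30.9
position: [0.4462, -0.0486, 0.1962]
ee_rot: [0.436, 0.557, -0.434, 0.558]
ft_force: [0.7, -0.1, -1.9]
grip_width: 0.598
```

```bash
python3 go.py .5126 .2553 .2 94.25; python3 pic.py side 160 130 350 290 pics/a12.png
```

```text
t=30.90 pos [ 0.4462 -0.0486  0.1962] jaw 14.0 grip 0.598 F [ 0.7 -0.1 -1.9] q1,q7 -0.77,0.28
  turn -80.2 deg; after turn: X -0.12 Y 11.93 Z 3.55
```

View pics/a12.png

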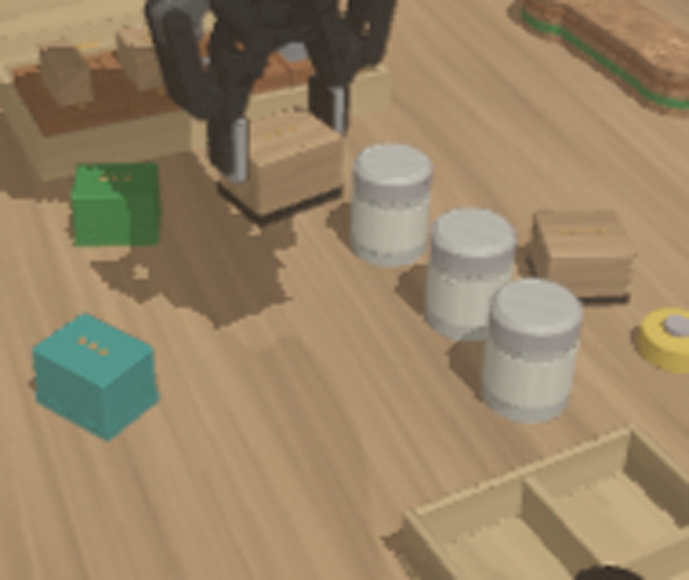

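>>> arm_command(moves=[[[0.8, 0, 0, 0, -7.1], [0.8, 0, 0, 0, -7.1], [0.8, 0, 0, 0, -7.1], [0.8, 0, 0, 0, -7.1], [0.8, 0, 0, 0, -7.1], [0.8, 0, 0, 0, -7.1], [0.8, 0, 0, 0, -7.1], [0.8, 0, 0, 0, -7.1], [0.8, 0, 0, 0, -7.1], [0.8, 0, 0, 0, -7.1], [0.8, 0, 0, 0, -7.1], [0.8, 0, 0, 0, -2.1]]])

```text
clock: 31.95
position: [0.4449, -0.0488, 0.1937]
ee_rot: [-0.029, 0.707, 0.028, 0.706]
ft_force: [-0.0, -0.2, -0.5]
grip_width: 0.597
```

>>> arm_command(moves=[[[0.8, 0, 1, 0.3, 0], [0.8, 0, 1, 0.3, 0], [0.8, 0, 1, 0.3, 0], [0.8, 0, 1, 0.3, 0], [0.8, 0, 1, 0.3, 0], [0.8, 0, 1, 0.3, 0], [0.8, 0, 1, 0.3, 0], [0.8, 0, 1, 0.3, 0], [0.8, 0, 1, 0.3, 0], [0.8, 0, 1, 0.3, 0], [0.8, 0, 1, 0.3, 0], [0.8, 0, 0.9, 0.2, 0]]])

```text
clock: 32.95
position: [0.5106, 0.2558, 0.1933]
ee_rot: [-0.027, 0.707, 0.026, 0.706]
ft_force: [1.2, -0.7, -0.7]
grip_width: 0.598
```

>>> arm_command(moves=[[[0.8, 0.5, 0, 0, 0], [0.8, 0, 0, 0, 0], [0.8, 0, 0, 0, 0], [0.8, 0, 0, 0, 0]]])

```text
clock: 33.28
position: [0.5108, 0.253, 0.1818]
ee_rot: [-0.026, 0.707, 0.025, 0.706]
ft_force: [-0.7, 0.6, -0.7]
grip_width: 0.599
```

```bash
python3 go.py .5126 .2547 .132 94.25
```

```text
t=33.28 pos [0.5108 0.253  0.1818] jaw 94.1 grip 0.599 F [-0.7  0.6 -0.7] q1,q7 -1.00,1.27
  turn -0.1 deg; after turn: X 1.99 Y 0.07 Z 0.08
```

>>> arm_command(moves=[[[0.8, 0.7, 0.06, 0.08, 0], [0.8, 0.8, 0, 0, 0], [0.8, 0.5, 0, 0, 0], [0.8, 0, 0, 0, 0], [0.8, 0, 0, 0, 0]]])

```text
clock: 33.7
position: [0.5127, 0.2554, 0.1322]
ee_rot: [-0.026, 0.707, 0.026, 0.706]
ft_force: [0.5, 0.4, 0.0]
grip_width: 0.599
```

```bash
python3 go.py .5126 .2547 .110 94.25; python3 pic.py side 150 100 270 190 pics/a13.png
```

```text
t=33.70 pos [0.5127 0.2554 0.1322] jaw 94.2 grip 0.599 F [0.5 0.4 0. ] q1,q7 -0.98,1.30
  turn -0.1 deg; after turn: X 0.89 Y -0.03 Z -0.01
```

View pics/a13.png

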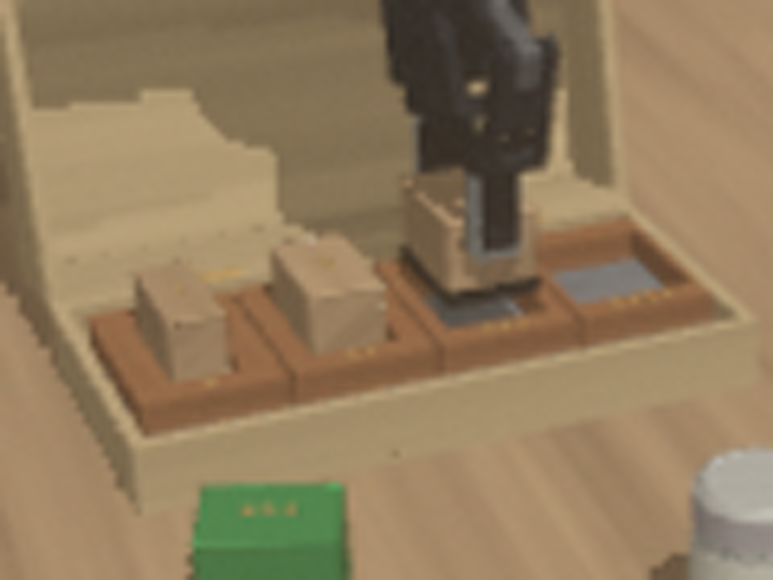

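>>> arm_command(moves=[[[0.8, 0.25, 0, 0, 0], [0.8, 0.2, 0, 0, 0], [0.8, 0.15, 0, 0, 0], [0.8, 0, 0, 0, 0], [0.8, 0, 0, 0, 0]]])

```text
clock: 34.17
position: [0.5126, 0.2561, 0.117]
ee_rot: [-0.026, 0.707, 0.026, 0.707]
ft_force: [-0.0, 0.4, -1.4]
grip_width: 0.592
```

```bash
python3 go.py .5126 .2547 .110 94.25; python3 pic.py side 150 100 270 190 pics/a14.png
```

```text
t=34.17 pos [0.5126 0.2561 0.117 ] jaw 94.2 grip 0.592 F [-0.   0.4 -1.4] q1,q7 -0.97,1.31
  turn -0.0 deg; after turn: X 0.28 Y -0.05 Z -0.01
```

View pics/a14.png

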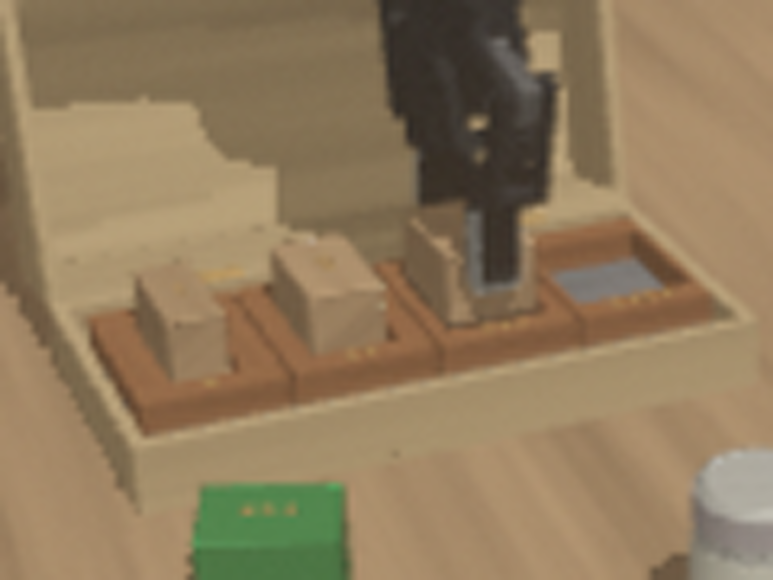

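Entering freely. Finish and release.

>>> arm_command(moves=[[[0.8, 0.15, 0, 0, 0], [0.8, 0.15, 0, 0, 0], [0.8, 0.04, 0, 0, 0], [0.8, 0, 0, 0, 0], [0.8, 0, 0, 0, 0]]])

```text
clock: 34.63
position: [0.5133, 0.2562, 0.1106]
ee_rot: [-0.026, 0.706, 0.027, 0.707]
ft_force: [-7.4, -2.0, 22.4]
grip_width: 0.595
```

>>> arm_command(moves=[[[0.2, 0, 0, 0, 0], [0.2, 0, 0, 0, 0], [0.2, 0, 0, 0, 0], [0.2, 0, 0, 0, 0], [0.2, -0.5, 0, 0, 0], [0.2, -1, 0, 0, 0], [0.2, -1, 0, 0, 0], [0.2, -1, 0, 0, 0], [0.2, -0.5, 0, 0, 0], [0.2, 0, 0, 0, 0], [0.2, 0, 0, 0, 0]]])

```text
clock: 35.55
position: [0.5128, 0.2563, 0.2092]
ee_rot: [-0.026, 0.706, 0.027, 0.707]
ft_force: [-0.1, -0.4, -1.1]
grip_width: 0.802
```

```bash
python3 look.py m3.pkl heel1 tin1; python3 f2.py m3.pkl heel4;  python3 go.py .6392 -.0472 .2 -18.3
```

```text
heel4 [ 0.6388 -0.0476 -0.3123] {'side': np.float64(0.848), 'top': np.float64(0.906)}
t=36.05 pos [0.5127 0.256  0.2084] jaw 94.2 grip 0.799 F [ 0.6  0.  -1.3] q1,q7 -1.01,1.25
  turn 112.5 deg; after turn: X 0.34 Y 8.61 Z 9.93
```

View pics/m3.png

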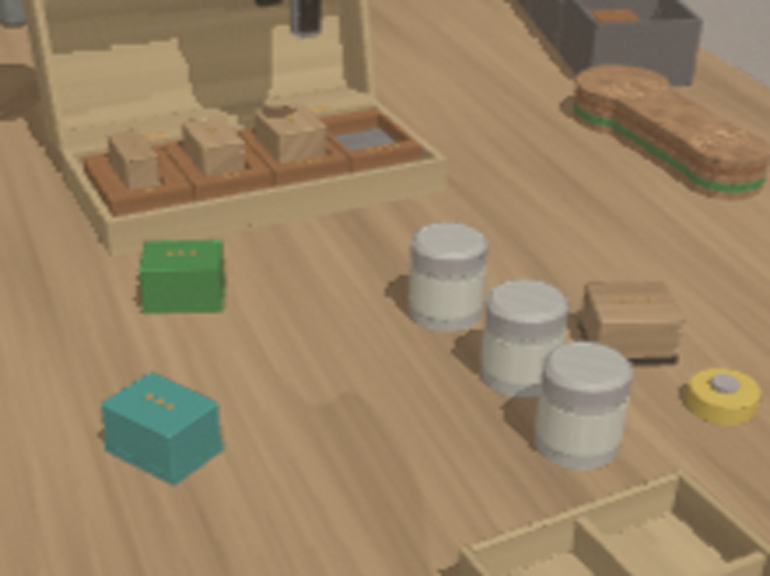

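>>> arm_command(moves=[[[0.25, 0, 0, 0, 7.1], [0.25, 0, 0, 0, 7.1], [0.25, 0, 0, 0, 7.1], [0.25, 0, 0, 0, 7.1], [0.25, 0, 0, 0, 7.1], [0.25, 0, 0, 0, 7.1], [0.25, 0, 0, 0, 7.1], [0.25, 0, 0, 0, 7.1], [0.25, 0, 0, 0, 7.1], [0.25, 0, 0, 0, 7.1], [0.25, 0, 0, 0, 7.1], [0.25, 0, 0, 0, 7.1]]])

```text
clock: 37.05
position: [0.5127, 0.2562, 0.2086]
ee_rot: [0.461, 0.536, -0.461, 0.536]
ft_force: [0.5, -0.4, -0.2]
grip_width: 0.748
```

>>> arm_command(moves=[[[0.25, 0, 0, 0, 7.1], [0.25, 0, 0, 0, 7.1], [0.25, 0, 0, 0, 7.1], [0.25, 0, 0, 0, 6], [0.25, 0, 0.86, 1, 0], [0.25, 0, 0.86, 1, 0], [0.25, 0, 0.86, 1, 0], [0.25, 0, 0.86, 1, 0], [0.25, 0, 0.86, 1, 0], [0.25, 0, 0.86, 1, 0], [0.25, 0, 0.86, 1, 0], [0.25, 0, 0.86, 1, 0]]])

```text
clock: 38.05
position: [0.6138, 0.0109, 0.2086]
ee_rot: [0.573, 0.415, -0.573, 0.414]
ft_force: [-0.1, 0.8, 1.0]
grip_width: 0.745
```

>>> arm_command(moves=[[[0.25, 0, 0.86, 1, 0], [0.25, 0, 0.86, 0.93, 0], [0.25, 0, 0, 0, 0], [0.25, 0, 0, 0, 0], [0.25, 0, 0, 0, 0]]])

```text
clock: 38.47
position: [0.6391, -0.0466, 0.2083]
ee_rot: [-0.573, -0.415, 0.573, -0.414]
ft_force: [0.2, 0.7, -0.1]
grip_width: 0.753
```

```bash
python3 go.py .639 -.0475 .089 -18
```

```text
t=38.47 pos [ 0.6391 -0.0466  0.2083] jaw -18.3 grip 0.753 F [ 0.2  0.7 -0.1] q1,q7 -0.65,0.02
  turn -0.3 deg; after turn: X 4.77 Y 0.01 Z 0.04
```

>>> arm_command(moves=[[[0.25, 1, 0, 0.04, 0], [0.25, 1, 0, 0, 0], [0.25, 1, 0, 0, 0], [0.25, 1, 0, 0, 0], [0.25, 0.5, 0, 0, 0], [0.25, 0.27, 0, 0, 0], [0.25, 0, 0, 0, 0], [0.8, 0, 0, 0, 0], [0.8, 0, 0, 0, 0], [0.8, 0, 0, 0, 0], [0.8, 0, 0, 0, 0], [0.8, 0, 0, 0, 0]]], force=55)

```text
clock: 39.47
position: [0.6396, -0.0479, 0.0909]
ee_rot: [0.574, 0.414, -0.572, 0.415]
ft_force: [-1.1, 1.0, 6.9]
grip_width: 0.596
```

>>> arm_command(moves=[[[0.8, -0.4, 0, 0, 0], [0.8, -1, 0, 0, 0], [0.8, -1, 0, 0, 0], [0.8, -1, 0, 0, 0], [0.8, -0.8, 0, 0, 0], [0.8, 0, 0, 0, 0], [0.8, 0, 0, 0, 0]]])

```text
clock: 40.05
position: [0.6392, -0.0481, 0.1959]
ee_rot: [0.574, 0.414, -0.572, 0.415]
ft_force: [0.3, 0.3, -2.2]
grip_width: 0.591
```

```bash
python3 go.py .5744 .2592 .2 94.25; python3 pic.py side 160 110 370 270 pics/a15.png
```

```text
t=40.05 pos [ 0.6392 -0.0481  0.1959] jaw -18.3 grip 0.591 F [ 0.3  0.3 -2.2] q1,q7 -0.64,0.03
  turn -112.5 deg; after turn: X -0.16 Y 12.45 Z -1.67
```

View pics/a15.png

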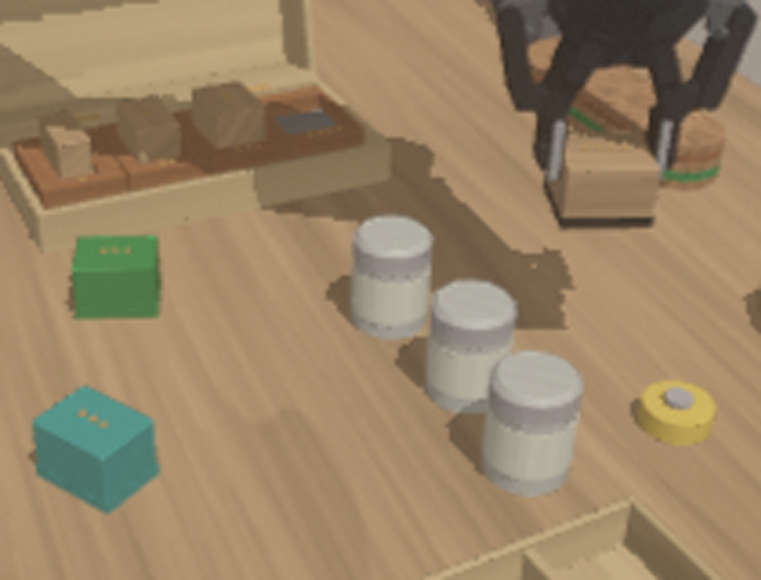

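>>> arm_command(moves=[[[0.8, -0.1, 0, 0, -7.1], [0.8, -0.1, 0, 0, -7.1], [0.8, 0, 0, 0, -7.1], [0.8, 0, 0, 0, -7.1], [0.8, 0, 0, 0, -7.1], [0.8, 0, 0, 0, -7.1], [0.8, 0, 0, 0, -7.1], [0.8, 0, 0, 0, -7.1], [0.8, 0, 0, 0, -7.1], [0.8, 0, 0, 0, -7.1], [0.8, 0, 0, 0, -7.1], [0.8, 0, 0, 0, -7.1]]])

```text
clock: 41.1
position: [0.6381, -0.0478, 0.198]
ee_rot: [0.139, 0.694, -0.139, 0.692]
ft_force: [0.3, -0.2, -1.4]
grip_width: 0.596
```

>>> arm_command(moves=[[[0.8, 0, 0, 0, -7.1], [0.8, 0, 0, 0, -7.1], [0.8, 0, 0, 0, -7.1], [0.8, 0, 0, 0, -6], [0.8, 0, 1, -0.13, 0], [0.8, 0, 1, -0.13, 0], [0.8, 0, 1, -0.13, 0], [0.8, 0, 1, -0.13, 0], [0.8, 0, 1, -0.13, 0], [0.8, 0, 1, -0.13, 0], [0.8, 0, 1, -0.13, 0], [0.8, 0, 1, -0.13, 0]]])

```text
clock: 42.1
position: [0.597, 0.1507, 0.1981]
ee_rot: [-0.026, 0.707, 0.026, 0.706]
ft_force: [0.3, -0.2, -1.0]
grip_width: 0.593
```

>>> arm_command(moves=[[[0.8, 0, 1, -0.13, 0], [0.8, 0, 1, -0.13, 0], [0.8, 0, 1, -0.13, 0], [0.8, 0, 1, -0.13, 0], [0.8, 0, 0.45, -0.1, 0], [0.8, 0, 0, 0, 0], [0.8, 0, 0, 0, 0], [0.8, 0, 0, 0, 0]]])

```text
clock: 42.77
position: [0.5748, 0.2573, 0.199]
ee_rot: [-0.026, 0.707, 0.025, 0.707]
ft_force: [0.0, -0.6, -1.4]
grip_width: 0.593
```

```bash
python3 go.py .5744 .2592 .132 94.25
```

```text
t=42.77 pos [0.5748 0.2573 0.199 ] jaw 94.1 grip 0.593 F [ 0.  -0.6 -1.4] q1,q7 -0.80,1.28
  turn -0.1 deg; after turn: X 2.68 Y 0.08 Z -0.01
```

>>> arm_command(moves=[[[0.8, 0.7, 0.06, 0, 0], [0.8, 0.9, 0, 0, 0], [0.8, 0.8, 0, 0, 0], [0.8, 0.28, 0, 0, 0], [0.8, 0, 0, 0, 0], [0.8, 0, 0, 0, 0]]])

```text
clock: 43.27
position: [0.5749, 0.2598, 0.133]
ee_rot: [-0.026, 0.707, 0.026, 0.707]
ft_force: [0.8, 0.8, -1.4]
grip_width: 0.592
```

```bash
python3 go.py .5744 .2592 .110 94.25; python3 pic.py side 150 100 270 190 pics/a16.png
```

```text
t=43.27 pos [0.5749 0.2598 0.133 ] jaw 94.2 grip 0.592 F [ 0.8  0.8 -1.4] q1,q7 -0.79,1.30
  turn -0.1 deg; after turn: X 0.92 Y -0.02 Z -0.02
```

View pics/a16.png

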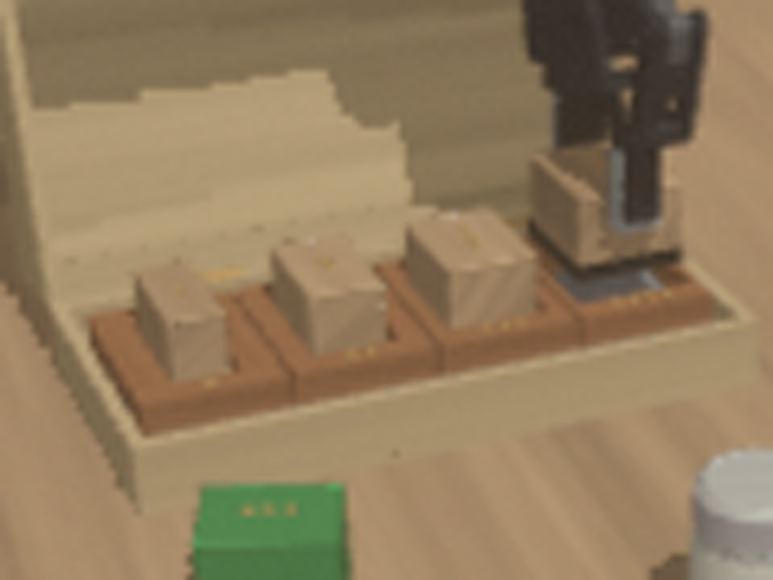

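>>> arm_command(moves=[[[0.8, 0.25, -0.02, 0, 0], [0.8, 0.2, 0, 0, 0], [0.8, 0.2, 0, 0, 0], [0.8, 0, 0, 0, 0], [0.8, 0, 0, 0, 0]]])

```text
clock: 43.73
position: [0.5741, 0.2604, 0.1158]
ee_rot: [-0.026, 0.707, 0.026, 0.706]
ft_force: [-0.2, 0.3, -0.9]
grip_width: 0.595
```

```bash
python3 go.py .5744 .2592 .110 94.25
```

```text
t=43.73 pos [0.5741 0.2604 0.1158] jaw 94.2 grip 0.595 F [-0.2  0.3 -0.9] q1,q7 -0.78,1.30
  turn -0.0 deg; after turn: X 0.23 Y -0.05 Z 0.01
```

>>> arm_command(moves=[[[0.8, 0.15, 0, 0, 0], [0.8, 0.1, 0, 0, 0], [0.8, 0, 0, 0, 0], [0.8, 0, 0, 0, 0], [0.2, 0, 0, 0, 0], [0.2, 0, 0, 0, 0], [0.2, 0, 0, 0, 0], [0.2, 0, 0, 0, 0]]])

```text
clock: 44.4
position: [0.5743, 0.2604, 0.1098]
ee_rot: [-0.026, 0.707, 0.026, 0.707]
ft_force: [0.3, -0.0, 0.2]
grip_width: 0.804
```

>>> arm_command(moves=[[[0.2, -0.5, 0, 0, 0], [0.2, -1, 0, 0, 0], [0.2, -1, 0, 0, 0], [0.2, -1, 0, 0, 0], [0.2, -0.5, 0, 0, 0], [0.2, 0, 0, 0, 0], [0.2, 0, 0, 0, 0]]])

```text
clock: 44.98
position: [0.5745, 0.2605, 0.2104]
ee_rot: [-0.026, 0.706, 0.026, 0.707]
ft_force: [-0.3, 0.6, -0.7]
grip_width: 0.795
```

```bash
python3 look.py m4.pkl tin1 heel1; python3 go.py .5457 .028 .2 0
cat > f3.py <<'E'
from h import *
import pickle,sys
np.set_printoptions(precision=4,suppress=True)
f=sys.argv[1];o=pickle.load(open(f,"rb"))
for n,(x,y) in dict(t1=(.5457,.028),t2=(.5588,-.0556),t3=(.5595,-.1301)).items():
    ms={}
    for c in o:
        r=proj(c,(x,y,.03));b=None
        for d in o[c]['tin1']:
            ys,xs=np.nonzero(d['mask']);e=np.hypot(ys.mean()-r[0],xs.mean()-r[1])
            if e<14 and (b is None or e<b[0]): b=(e,d['mask'])
        if b: ms[c]=b[1]
    if ms: print(n,*fit(lambda x,y:cylpts(x,y,.048,.064),[x,y],ms,[.01,.01]))
for d in o['top']['heel1']:print(d['rect'],d['confidence'])
a=cv2.resize(o['side']['im'][70:280,140:370,::-1],None,fx=3.4,fy=2.8,interpolation=cv2.INTER_CUBIC);cv2.imwrite(f"pics/{f[:-4]}.png",a)
a=cv2.resize(o['top']['im'][140:260,90:210,::-1],None,fx=5,fy=5,interpolation=cv2.INTER_CUBIC);cv2.imwrite(f"pics/{f[:-4]}t.png",a)
E
python3 f3.py m4.pkl
```

```text
t=45.48 pos [0.5743 0.2603 0.2096] jaw 94.2 grip 0.796 F [ 0.3  0.5 -0.2] q1,q7 -0.80,1.27
  turn 94.2 deg; after turn: X 0.39 Y -1.14 Z 9.29
t1 [0.5454 0.0285] {'side': np.float64(0.924), 'top': np.float64(0.916)}
t2 [ 0.5599 -0.0547] {'side': np.float64(0.826), 'top': np.float64(0.932)}
t3 [ 0.5597 -0.1297] {'side': np.float64(0.889), 'top': np.float64(0.942)}
[262.2, 245.9, 284.8, 263.3] 0.83
[148.3, 182.5, 168.6, 196.8] 0.7
[155.4, 203.6, 169.0, 220.0] 0.64
[202.4, 226.0, 221.8, 248.2] 0.59
[146.6, 163.7, 168.7, 175.6] 0.53
```

View pics/m4.png

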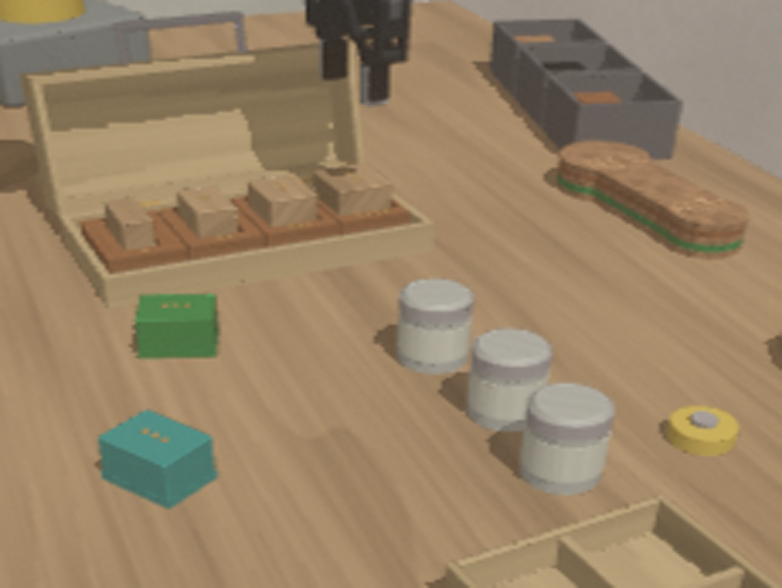

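```bash
python3 go.py .5596 -.1299 .205 -38
```

```text
t=45.48 pos [0.5743 0.2603 0.2096] jaw 94.2 grip 0.796 F [ 0.3  0.5 -0.2] q1,q7 -0.80,1.27
  turn 132.2 deg; after turn: X 0.19 Y 9.15 Z 12.66
```

View pics/m4t.png

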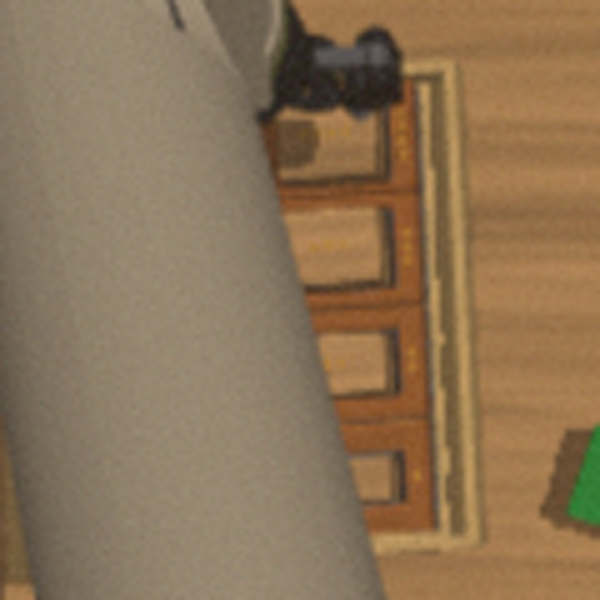

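>>> arm_command(moves=[[[0.15, 0, 0, 0, 7.1], [0.15, 0, 0, 0, 7.1], [0.15, 0, 0, 0, 7.1], [0.15, 0, 0, 0, 7.1], [0.15, 0, 0, 0, 7.1], [0.15, 0, 0, 0, 7.1], [0.15, 0, 0, 0, 7.1], [0.15, 0, 0, 0, 7.1], [0.15, 0, 0, 0, 7.1], [0.15, 0, 0, 0, 7.1], [0.15, 0, 0, 0, 7.1], [0.15, 0, 0, 0, 7.1]]])

```text
clock: 46.48
position: [0.5743, 0.2604, 0.2099]
ee_rot: [0.461, 0.536, -0.461, 0.536]
ft_force: [-0.4, -0.4, -0.7]
grip_width: 0.849
```

>>> arm_command(moves=[[[0.15, 0, 0, 0, 7.1], [0.15, 0, 0, 0, 7.1], [0.15, 0, 0, 0, 7.1], [0.15, 0, 0, 0, 7.1], [0.15, 0, 0, 0, 7.1], [0.15, 0, 0, 0, 7.1], [0.15, 0, 0, 0, 4.4], [0.15, 0, 0.7, 0.98, 0], [0.15, 0, 0.7, 0.98, 0], [0.15, 0, 0.7, 0.98, 0], [0.15, 0, 0.7, 0.98, 0], [0.15, 0, 0.7, 0.98, 0]]])

```text
clock: 47.48
position: [0.5677, 0.1087, 0.2099]
ee_rot: [0.635, 0.31, -0.635, 0.31]
ft_force: [1.5, -0.3, 0.6]
grip_width: 0.85
```

>>> arm_command(moves=[[[0.15, 0, 0.7, 0.98, 0], [0.15, 0, 0.7, 0.98, 0], [0.15, 0, 0.7, 0.98, 0], [0.15, 0, 0.7, 0.98, 0], [0.15, 0, 0.7, 0.98, 0], [0.15, 0, 0.7, 0.98, 0], [0.15, 0, 0.7, 0.98, 0], [0.15, 0, 0.75, 0.9, 0], [0.15, 0, 0, 0, 0], [0.15, 0, 0, 0, 0], [0.15, 0, 0, 0, 0]]])

```text
clock: 48.4
position: [0.5601, -0.1293, 0.2098]
ee_rot: [0.635, 0.31, -0.635, 0.31]
ft_force: [0.3, -0.3, -0.0]
grip_width: 0.85
```

```bash
python3 go.py .5596 -.1299 .103 -38
```

```text
t=48.40 pos [ 0.5601 -0.1293  0.2098] jaw -38.0 grip 0.850 F [ 0.3 -0.3 -0. ] q1,q7 -0.62,-0.21
  turn 0.0 deg; after turn: X 4.27 Y -0.00 Z 0.03
```

>>> arm_command(moves=[[[0.15, 1, 0, 0.03, 0], [0.15, 1, 0, 0, 0], [0.15, 1, 0, 0, 0], [0.15, 0.8, 0, 0, 0], [0.15, 0.47, 0, 0, 0], [0.15, 0, 0, 0, 0], [0.8, 0, 0, 0, 0], [0.8, 0, 0, 0, 0], [0.8, 0, 0, 0, 0], [0.8, 0, 0, 0, 0], [0.8, 0, 0, 0, 0]]], force=60)

```text
clock: 49.32
position: [0.5606, -0.1305, 0.1047]
ee_rot: [0.636, 0.31, -0.634, 0.311]
ft_force: [-1.3, 1.3, 7.4]
grip_width: 0.54
```

>>> arm_command(moves=[[[0.8, -0.4, 0, 0, 0], [0.8, -1, 0, 0, 0], [0.8, -1, 0, 0, 0], [0.8, -1, 0, 0, 0], [0.8, -0.4, 0, 0, 0], [0.8, 0, 0, 0, 0], [0.8, 0, 0, 0, 0]]])

```text
clock: 49.9
position: [0.5595, -0.1301, 0.198]
ee_rot: [0.636, 0.31, -0.635, 0.31]
ft_force: [0.1, 0.3, -2.1]
grip_width: 0.541
```

```bash
python3 go.py .5562 -.3034 .19 -38; python3 pic.py side 210 110 400 350 pics/a17.png
```

```text
t=49.90 pos [ 0.5595 -0.1301  0.198 ] jaw -37.9 grip 0.541 F [ 0.1  0.3 -2.1] q1,q7 -0.61,-0.20
  turn 0.1 deg; after turn: X 0.31 Y 4.17 Z 5.54
```

View pics/a17.png

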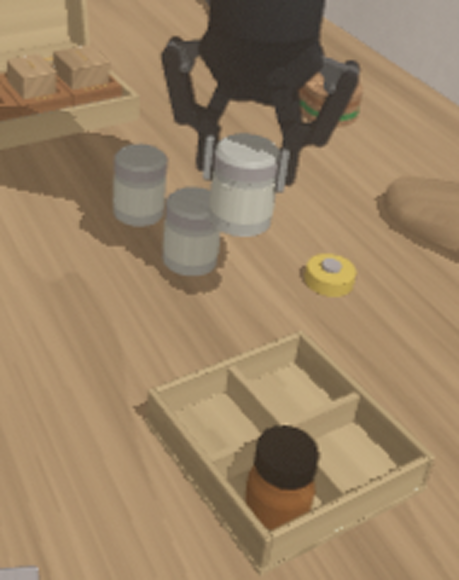

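>>> arm_command(moves=[[[0.8, 0, 0.7, 0.92, 0], [0.8, 0, 0.7, 0.92, 0], [0.8, 0, 0.7, 0.92, 0], [0.8, 0, 0.7, 0.92, 0], [0.8, 0, 0.7, 0.92, 0], [0.8, 0, 0.67, 0.94, 0], [0.8, 0, 0, 0, 0], [0.8, 0, 0, 0, 0], [0.8, 0, 0, 0, 0]]])

```text
clock: 50.7
position: [0.5562, -0.3032, 0.1965]
ee_rot: [-0.635, -0.311, 0.636, -0.309]
ft_force: [0.6, 0.1, -0.7]
grip_width: 0.541
```

```bash
python3 go.py .5562 -.3034 .15 -38
```

```text
t=50.70 pos [ 0.5562 -0.3032  0.1965] jaw -38.0 grip 0.541 F [ 0.6  0.1 -0.7] q1,q7 -0.23,0.11
  turn 0.0 deg; after turn: X 1.86 Y 0.01 Z 0.01
```

>>> arm_command(moves=[[[0.8, 0.7, 0, 0, 0], [0.8, 0.8, 0, 0, 0], [0.8, 0.5, 0, 0, 0], [0.8, 0, 0, 0, 0], [0.8, 0, 0, 0, 0]]])

```text
clock: 51.12
position: [0.5565, -0.3028, 0.1476]
ee_rot: [-0.635, -0.311, 0.636, -0.31]
ft_force: [1.2, -0.7, -1.3]
grip_width: 0.54
```

```bash
python3 go.py .5562 -.3034 .110 -38;python3 pic.py side 260 200 400 350 pics/a18.png
```

```text
t=51.12 pos [ 0.5565 -0.3028  0.1476] jaw -37.9 grip 0.540 F [ 1.2 -0.7 -1.3] q1,q7 -0.20,0.14
  turn 0.1 deg; after turn: X 1.50 Y 0.01 Z 0.03
```

View pics/a18.png

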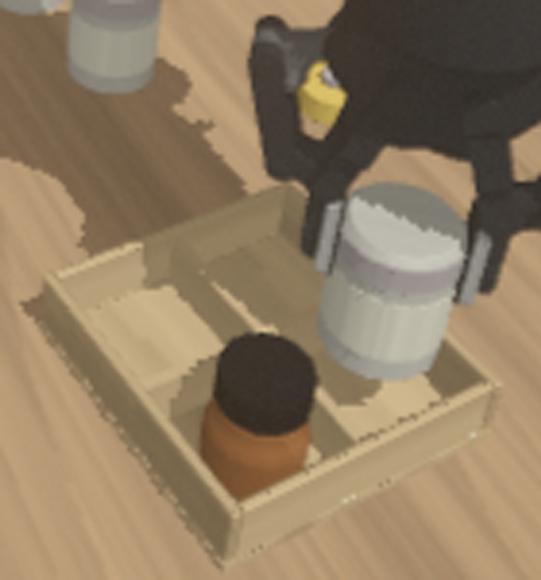

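>>> arm_command(moves=[[[0.8, 0.4, 0, 0.02, 0], [0.8, 0.4, 0, 0, 0], [0.8, 0.3, 0, 0, 0], [0.8, 0.25, 0, 0, 0], [0.8, 0.12, 0, 0, 0], [0.8, 0, 0, 0, 0], [0.8, 0, 0, 0, 0]]])

```text
clock: 51.75
position: [0.5562, -0.3043, 0.1114]
ee_rot: [-0.635, -0.31, 0.636, -0.31]
ft_force: [-0.2, 0.2, -0.9]
grip_width: 0.54
```

```bash
python3 go.py .5562 -.3034 .110 -38;python3 pic.py side 260 200 400 350 pics/a19.png
```

```text
t=51.75 pos [ 0.5562 -0.3043  0.1114] jaw -38.0 grip 0.540 F [-0.2  0.2 -0.9] q1,q7 -0.18,0.16
  turn 0.0 deg; after turn: X 0.05 Y -0.02 Z -0.03
```

View pics/a19.png

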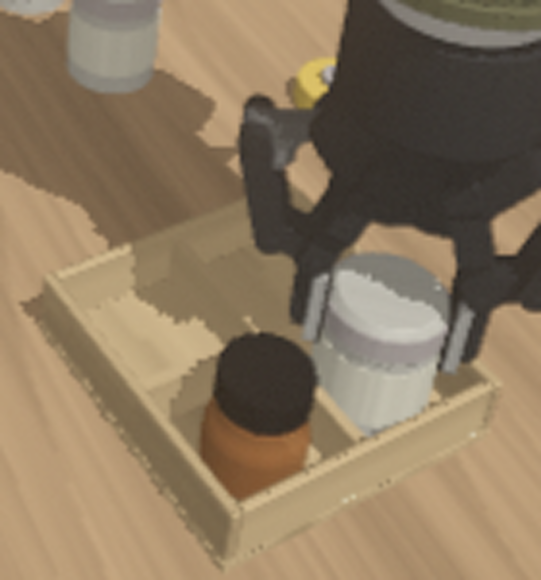

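>>> arm_command(moves=[[[0.8, 0.06, 0, 0, 0], [0.8, 0, 0, 0, 0], [0.25, 0, 0, 0, 0], [0.25, 0, 0, 0, 0], [0.25, 0, 0, 0, 0], [0.25, 0, 0, 0, 0], [0.25, -0.5, 0, 0, 0], [0.25, -1, 0, 0, 0], [0.25, -1, 0, 0, 0], [0.25, -1, 0, 0, 0], [0.25, 0, 0, 0, 0], [0.25, 0, 0, 0, 0]]])

```text
clock: 52.8
position: [0.5568, -0.3047, 0.1996]
ee_rot: [0.636, 0.309, -0.635, 0.311]
ft_force: [-0.3, -0.1, -0.5]
grip_width: 0.748
```

```bash
python3 go.py .5597 -.0552 .2 -38;python3 pic.py side 220 130 400 350 pics/a20.png
```

```text
t=52.80 pos [ 0.5568 -0.3047  0.1996] jaw -38.0 grip 0.748 F [-0.3 -0.1 -0.5] q1,q7 -0.23,0.11
  turn 0.0 deg; after turn: X -0.03 Y -6.05 Z -7.94
```

View pics/a20.png

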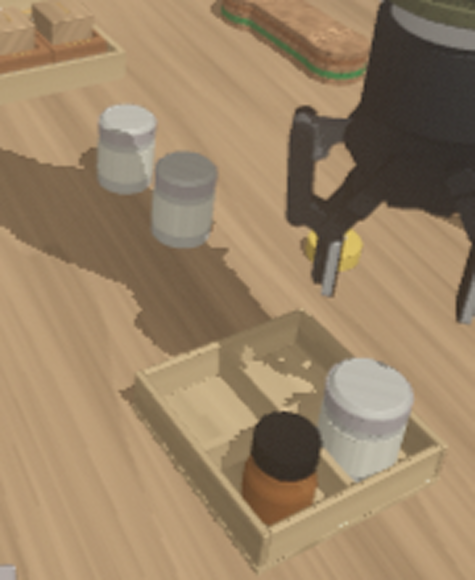

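Tin in the cell, upright. Next the middle tin.

>>> arm_command(moves=[[[0.15, 0, -0.75, -0.98, 0], [0.15, 0, -0.75, -0.98, 0], [0.15, 0, -0.75, -0.98, 0], [0.15, 0, -0.75, -0.98, 0], [0.15, 0, -0.75, -0.98, 0], [0.15, 0, -0.75, -0.98, 0], [0.15, 0, -0.75, -0.98, 0], [0.15, 0, -0.8, -1, 0], [0.15, 0, 0, -0.08, 0], [0.15, 0, 0, 0, 0], [0.15, 0, 0, 0, 0], [0.15, 0, 0, 0, 0]]])

```text
clock: 53.85
position: [0.5587, -0.0562, 0.1972]
ee_rot: [-0.635, -0.309, 0.636, -0.31]
ft_force: [0.4, 0.4, 0.4]
grip_width: 0.854
```

```bash
python3 go.py .5597 -.0552 .103 -38
```

```text
t=53.85 pos [ 0.5587 -0.0562  0.1972] jaw -38.1 grip 0.854 F [0.4 0.4 0.4] q1,q7 -0.76,-0.34
  turn -0.1 deg; after turn: X 3.77 Y 0.01 Z -0.06
```

>>> arm_command(moves=[[[0.15, 0.8, 0, -0.06, 0], [0.15, 1, 0, 0, 0], [0.15, 1, 0, 0, 0], [0.15, 0.6, 0, 0, 0], [0.15, 0.37, 0, 0, 0], [0.15, 0, 0, 0, 0], [0.8, 0, 0, 0, 0], [0.8, 0, 0, 0, 0], [0.8, 0, 0, 0, 0], [0.8, 0, 0, 0, 0], [0.8, 0, 0, 0, 0]]], force=60)

```text
clock: 54.77
position: [0.5608, -0.054, 0.1048]
ee_rot: [0.636, 0.31, -0.635, 0.31]
ft_force: [-1.3, -1.2, 5.9]
grip_width: 0.539
```

>>> arm_command(moves=[[[0.8, -0.4, 0, 0, 0], [0.8, -1, 0, 0, 0], [0.8, -1, 0, 0, 0], [0.8, -1, 0, 0, 0], [0.8, -0.4, 0, 0, 0], [0.8, 0, 0, 0, 0], [0.8, 0, 0, 0, 0]]])

```text
clock: 55.35
position: [0.56, -0.0531, 0.1981]
ee_rot: [0.636, 0.311, -0.635, 0.31]
ft_force: [-0.7, 0.3, -3.1]
grip_width: 0.541
```

```bash
python3 go.py .5484 -.2388 .2 -38
```

```text
t=55.35 pos [ 0.56   -0.0531  0.1981] jaw -37.9 grip 0.541 F [-0.7  0.3 -3.1] q1,q7 -0.76,-0.35
  turn 0.1 deg; after turn: X -0.08 Y 4.21 Z 6.14
```

>>> arm_command(moves=[[[0.8, 0, 0.65, 0.95, 0], [0.8, 0, 0.65, 0.95, 0], [0.8, 0, 0.65, 0.95, 0], [0.8, 0, 0.65, 0.95, 0], [0.8, 0, 0.65, 0.95, 0], [0.8, 0, 0.65, 0.95, 0], [0.8, 0, 0.31, 0.44, 0], [0.8, 0, 0, 0, 0], [0.8, 0, 0, 0, 0], [0.8, 0, 0, 0, 0]]])

```text
clock: 56.18
position: [0.5485, -0.238, 0.1969]
ee_rot: [-0.635, -0.311, 0.636, -0.31]
ft_force: [-0.3, -0.0, -1.0]
grip_width: 0.543
```

```bash
python3 go.py .5484 -.2388 .147 -38
```

```text
t=56.18 pos [ 0.5485 -0.238   0.1969] jaw -37.9 grip 0.543 F [-0.3 -0.  -1. ] q1,q7 -0.39,0.01
  turn 0.1 deg; after turn: X 1.99 Y 0.02 Z 0.03
```

>>> arm_command(moves=[[[0.8, 0.7, 0.02, 0.03, 0], [0.8, 0.8, 0, 0, 0], [0.8, 0.5, 0, 0, 0], [0.8, 0, 0, 0, 0], [0.8, 0, 0, 0, 0]]])

```text
clock: 56.6
position: [0.5485, -0.2392, 0.1477]
ee_rot: [-0.635, -0.311, 0.636, -0.31]
ft_force: [0.2, -0.3, -0.6]
grip_width: 0.543
```

```bash
python3 go.py .5484 -.2388 .110 -38;python3 pic.py side 260 180 400 350 pics/a21.png
```

```text
t=56.60 pos [ 0.5485 -0.2392  0.1477] jaw -37.9 grip 0.543 F [ 0.2 -0.3 -0.6] q1,q7 -0.35,0.05
  turn 0.1 deg; after turn: X 1.51 Y -0.01 Z -0.01
```

View pics/a21.png

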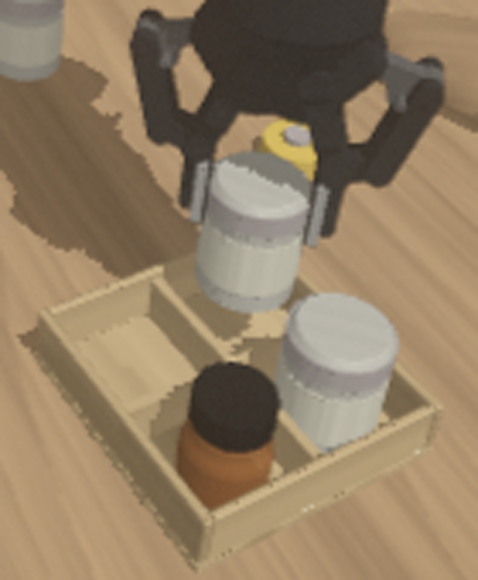

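>>> arm_command(moves=[[[0.8, 0.4, 0, 0, 0], [0.8, 0.4, 0, 0, 0], [0.8, 0.3, 0, 0, 0], [0.8, 0.25, 0, 0, 0], [0.8, 0.15, 0, 0, 0], [0.8, 0, 0, 0, 0], [0.8, 0, 0, 0, 0]]])

```text
clock: 57.23
position: [0.5484, -0.2403, 0.1104]
ee_rot: [-0.635, -0.31, 0.636, -0.31]
ft_force: [0.2, 0.2, -1.2]
grip_width: 0.541
```

```bash
python3 go.py .5484 -.2388 .110 -38;python3 pic.py side 260 180 400 350 pics/a22.png
```

```text
t=57.23 pos [ 0.5484 -0.2403  0.1104] jaw -38.0 grip 0.541 F [ 0.2  0.2 -1.2] q1,q7 -0.32,0.07
  turn 0.0 deg; after turn: X 0.02 Y -0.04 Z -0.05
```

View pics/a22.png

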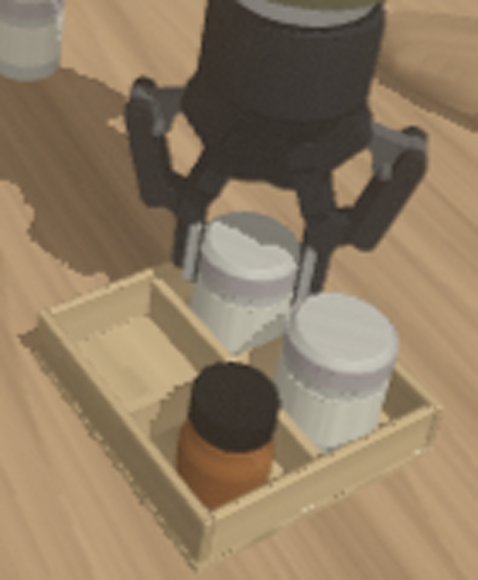

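>>> arm_command(moves=[[[0.8, 0.04, 0, 0, 0], [0.8, 0, 0, 0, 0], [0.25, 0, 0, 0, 0], [0.25, 0, 0, 0, 0], [0.25, 0, 0, 0, 0], [0.25, 0, 0, 0, 0], [0.25, -0.5, 0, 0, 0], [0.25, -1, 0, 0, 0], [0.25, -1, 0, 0, 0], [0.25, -1, 0, 0, 0], [0.25, 0, 0, 0, 0], [0.25, 0, 0, 0, 0]]])

```text
clock: 58.28
position: [0.5491, -0.2405, 0.1991]
ee_rot: [0.636, 0.31, -0.635, 0.311]
ft_force: [-1.2, 0.9, -0.7]
grip_width: 0.753
```

```bash
python3 go.py .5455 .0283 .2 -38;python3 pic.py side 220 130 400 350 pics/a23.png
```

```text
t=58.28 pos [ 0.5491 -0.2405  0.1991] jaw -38.0 grip 0.753 F [-1.2  0.9 -0.7] q1,q7 -0.39,0.01
  turn 0.0 deg; after turn: X -0.04 Y -6.73 Z -8.38
```

View pics/a23.png

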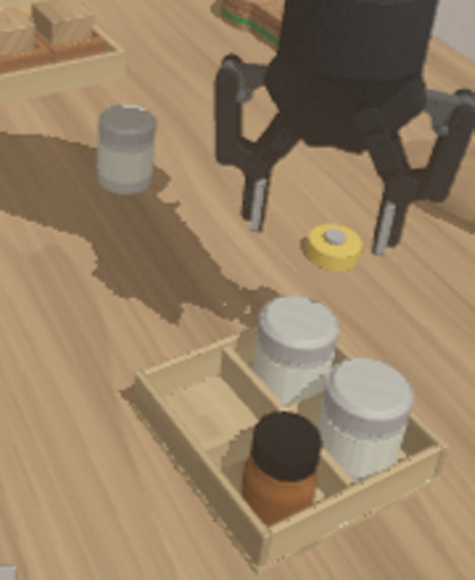

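Two tins in. Third tin.

>>> arm_command(moves=[[[0.15, 0, -0.8, -1, 0], [0.15, 0, -0.8, -1, 0], [0.15, 0, -0.8, -1, 0], [0.15, 0, -0.8, -1, 0], [0.15, 0, -0.8, -1, 0], [0.15, 0, -0.8, -1, 0], [0.15, 0, -0.8, -1, 0], [0.15, 0, -0.8, -1, 0], [0.15, 0, -0.33, -0.38, 0], [0.15, 0, 0, 0, 0], [0.15, 0, 0, 0, 0], [0.15, 0, 0, 0, 0]]])

```text
clock: 59.33
position: [0.5445, 0.027, 0.1969]
ee_rot: [-0.635, -0.31, 0.636, -0.31]
ft_force: [-0.2, -1.2, 0.0]
grip_width: 0.853
```

```bash
python3 go.py .5455 .0283 .103 -38
```

```text
t=59.33 pos [0.5445 0.027  0.1969] jaw -38.1 grip 0.853 F [-0.2 -1.2  0. ] q1,q7 -0.94,-0.52
  turn -0.1 deg; after turn: X 3.75 Y 0.00 Z -0.07
```

>>> arm_command(moves=[[[0.15, 0.8, 0, -0.06, 0], [0.15, 1, 0, 0, 0], [0.15, 1, 0, 0, 0], [0.15, 0.6, 0, 0, 0], [0.15, 0.35, 0, 0, 0], [0.15, 0, 0, 0, 0], [0.8, 0, 0, 0, 0], [0.8, 0, 0, 0, 0], [0.8, 0, 0, 0, 0], [0.8, 0, 0, 0, 0], [0.8, 0, 0, 0, 0]]], force=60)

```text
clock: 60.25
position: [0.5466, 0.0293, 0.1049]
ee_rot: [0.636, 0.31, -0.635, 0.31]
ft_force: [-1.8, -1.7, 6.2]
grip_width: 0.541
```

>>> arm_command(moves=[[[0.8, -0.4, 0, 0, 0], [0.8, -1, 0, 0, 0], [0.8, -1, 0, 0, 0], [0.8, -1, 0, 0, 0], [0.8, -0.4, 0, 0, 0], [0.8, 0, 0, 0, 0], [0.8, 0, 0, 0, 0]]])

```text
clock: 60.83
position: [0.5456, 0.0301, 0.1984]
ee_rot: [0.636, 0.311, -0.635, 0.31]
ft_force: [0.4, 0.1, -1.6]
grip_width: 0.543
```

```bash
python3 go.py .4838 -.2466 .2 -38
```

```text
t=60.83 pos [0.5456 0.0301 0.1984] jaw -37.9 grip 0.543 F [ 0.4  0.1 -1.6] q1,q7 -0.95,-0.52
  turn 0.1 deg; after turn: X -0.08 Y 4.87 Z 10.24
```

>>> arm_command(moves=[[[0.8, 0, 0.45, 0.95, 0], [0.8, 0, 0.45, 0.95, 0], [0.8, 0, 0.45, 0.95, 0], [0.8, 0, 0.45, 0.95, 0], [0.8, 0, 0.45, 0.95, 0], [0.8, 0, 0.45, 0.95, 0], [0.8, 0, 0.45, 0.95, 0], [0.8, 0, 0.45, 0.95, 0], [0.8, 0, 0.45, 0.95, 0], [0.8, 0, 0.45, 0.95, 0], [0.8, 0, 0.37, 0.74, 0], [0.8, 0, 0, 0, 0]]])

```text
clock: 61.83
position: [0.4815, -0.2512, 0.1972]
ee_rot: [-0.635, -0.308, 0.637, -0.308]
ft_force: [0.1, -0.5, -1.3]
grip_width: 0.54
```

>>> arm_command(moves=[[[0.8, 0.3, 0, 0, 0], [0.8, 0, 0, 0, 0], [0.8, 0, 0, 0, 0]]])

```text
clock: 62.08
position: [0.4841, -0.2455, 0.1895]
ee_rot: [-0.635, -0.311, 0.636, -0.31]
ft_force: [0.1, -0.5, -0.2]
grip_width: 0.543
```

```bash
python3 go.py .4838 -.2466 .147 -38
```

```text
t=62.08 pos [ 0.4841 -0.2455  0.1895] jaw -37.9 grip 0.543 F [ 0.1 -0.5 -0.2] q1,q7 -0.46,0.04
  turn 0.1 deg; after turn: X 1.70 Y 0.02 Z 0.04
```

>>> arm_command(moves=[[[0.8, 0.7, 0.02, 0.03, 0], [0.8, 0.7, 0, 0, 0], [0.8, 0.3, 0, 0, 0], [0.8, 0, 0, 0, 0], [0.8, 0, 0, 0, 0]]])

```text
clock: 62.5
position: [0.4842, -0.2474, 0.1485]
ee_rot: [-0.635, -0.311, 0.636, -0.31]
ft_force: [0.7, 0.2, -1.8]
grip_width: 0.537
```

```bash
python3 go.py .4838 -.2466 .110 -38;python3 pic.py side 240 180 400 350 pics/a24.png
```

```text
t=62.50 pos [ 0.4842 -0.2474  0.1485] jaw -37.9 grip 0.537 F [ 0.7  0.2 -1.8] q1,q7 -0.41,0.08
  turn 0.1 deg; after turn: X 1.54 Y -0.03 Z -0.02
```

View pics/a24.png

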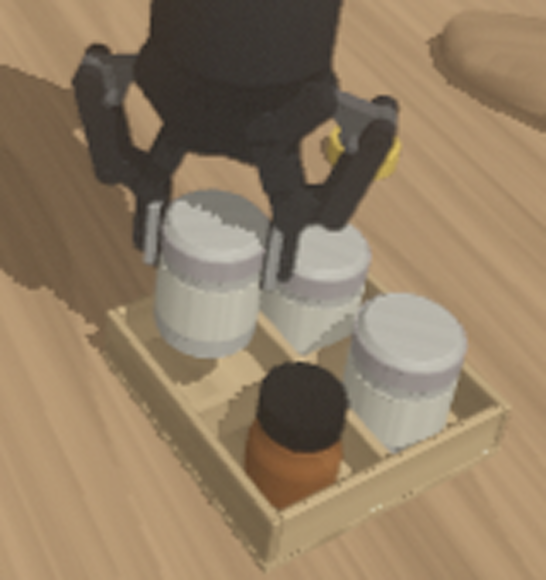

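>>> arm_command(moves=[[[0.8, 0.4, -0.02, -0.02, 0], [0.8, 0.4, 0, 0, 0], [0.8, 0.3, 0, 0, 0], [0.8, 0.25, 0, 0, 0], [0.8, 0.17, 0, 0, 0], [0.8, 0, 0, 0, 0], [0.8, 0, 0, 0, 0]]])

```text
clock: 63.13
position: [0.4839, -0.2474, 0.1102]
ee_rot: [-0.635, -0.31, 0.636, -0.31]
ft_force: [0.3, -0.4, -0.8]
grip_width: 0.543
```

```bash
python3 go.py .4838 -.2466 .110 -38;python3 pic.py side 240 180 400 350 pics/a25.png
```

```text
t=63.13 pos [ 0.4839 -0.2474  0.1102] jaw -38.0 grip 0.543 F [ 0.3 -0.4 -0.8] q1,q7 -0.36,0.12
  turn 0.0 deg; after turn: X 0.01 Y -0.02 Z -0.02
```

View pics/a25.png

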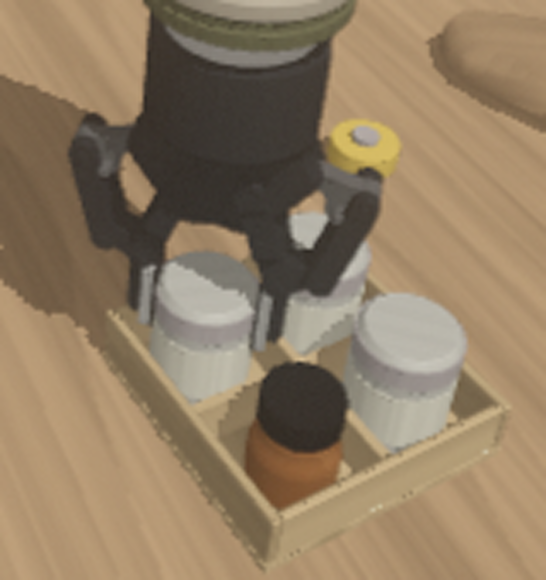

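>>> arm_command(moves=[[[0.8, 0.04, 0, 0, 0], [0.8, 0, 0, 0, 0], [0.25, 0, 0, 0, 0], [0.25, 0, 0, 0, 0], [0.25, 0, 0, 0, 0], [0.25, 0, 0, 0, 0], [0.25, -0.5, 0, 0, 0], [0.25, -1, 0, 0, 0], [0.25, -1, 0, 0, 0], [0.25, -1, 0, 0, 0], [0.25, -1, 0, 0, 0], [0.25, 0, 0, 0, 0]]])

```text
clock: 64.18
position: [0.4854, -0.2487, 0.2269]
ee_rot: [0.637, 0.308, -0.634, 0.311]
ft_force: [1.0, 0.2, -0.5]
grip_width: 0.747
```

>>> arm_command(moves=[[[0.25, 0, -0.62, -0.79, 0], [0.25, 0, -0.62, -0.79, 0], [0.25, 0, -0.62, -0.79, 0], [0.25, 0, -0.62, -0.79, 0], [0.25, 0, -0.62, -0.79, 0], [0.25, 0, -0.62, -0.79, 0], [0.25, 0, -0.62, -0.79, 0], [0.25, 0, -0.62, -0.79, 0], [0.25, 0, 0, 0, 0], [0.25, 0, 0, 0, 0], [0.25, 0, 0, 0, 0]]])

```text
clock: 65.1
position: [0.4834, -0.047, 0.2222]
ee_rot: [0.636, 0.31, -0.635, 0.31]
ft_force: [-0.6, -0.4, 0.4]
grip_width: 0.752
```

```bash
python3 look.py m5.pkl; cat > chk.py <<'E'
from ov import *
import pickle,sys
f=sys.argv[1]
o=pickle.load(open(f,"rb"))
P=[];x,y,a=.4817,.2525,1.645;c,s=np.cos(a),np.sin(a)
for n,w in ((1,.024),(2,.032),(3,.04),(4,.048)):
    v=(2.5-n)*.062; P.append((rect(x-s*v,y+c*v,a,.052,w,.058),(0,255,0)))
# lid at 1.8: rim rectangle
u=np.array([c,s]);hx=x+.065*c;hy=y+.065*s
L=[]
for r,v in((0,-.133),(0,.133),(.13,.133),(.13,-.133)):
    ang=np.pi-1.8; L.append((hx+c*r*np.cos(ang)-s*v,hy+s*r*np.cos(ang)+c*v,.03+r*np.sin(ang)))
P.append((L,(0,0,255)))
ov("side",o['side']['im'],P,(140,60,280,190),f"pics/{f[:-4]}a.png")
ov("top",o['top']['im'],P,(80,130,220,265),f"pics/{f[:-4]}b.png")
P=[]
t=np.linspace(0,2*np.pi,40)
for cx,cy in((.5484,-.2388),(.5562,-.3034),(.4838,-.2466)):
    P.append(([(cx+.020*np.cos(k),cy+.020*np.sin(k),.069) for k in t],(0,255,0)))
    P.append(([(cx+.024*np.cos(k),cy+.024*np.sin(k),.005) for k in t],(255,0,0)))
ov("side",o['side']['im'],P,(260,220,400,350),f"pics/{f[:-4]}c.png")
ov("top",o['top']['im'],P,(310,145,400,230),f"pics/{f[:-4]}d.png")
E
python3 chk.py m5.pkl; python3 go.py .5 0 .3 0
```

```text
t=65.20 pos [ 0.4834 -0.0476  0.2221] jaw -38.1 grip 0.751 F [-0.7 -0.4  0.1] q1,q7 -0.99,-0.54
  turn -38.1 deg; after turn: X -3.12 Y 0.67 Z -1.90
```

View pics/m5a.png

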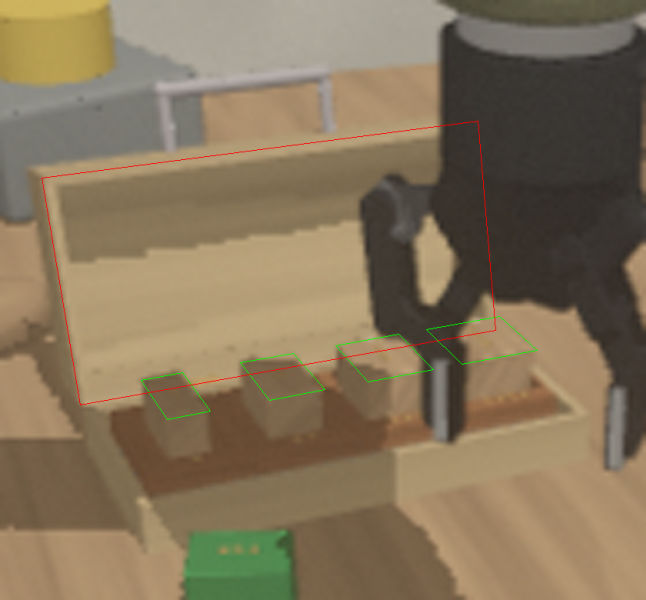

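View pics/m5b.png

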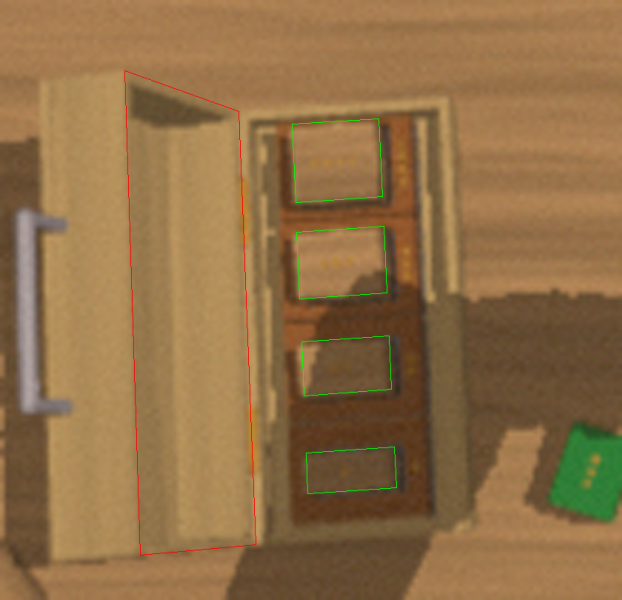

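View pics/m5c.png

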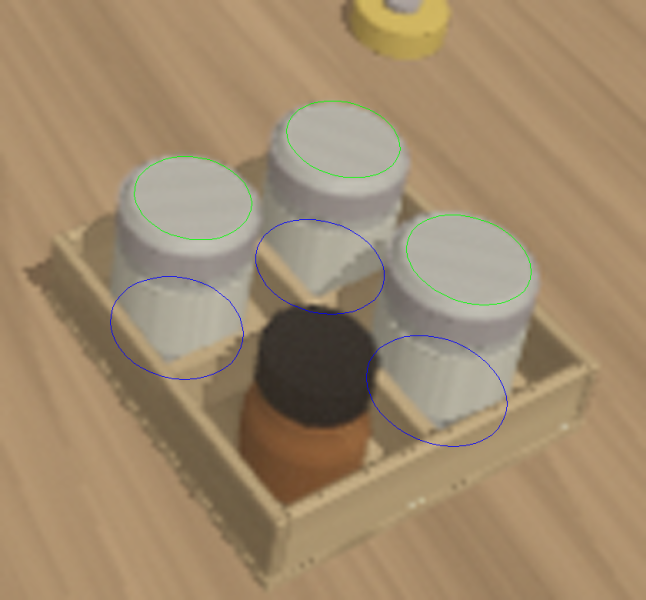

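View pics/m5d.png

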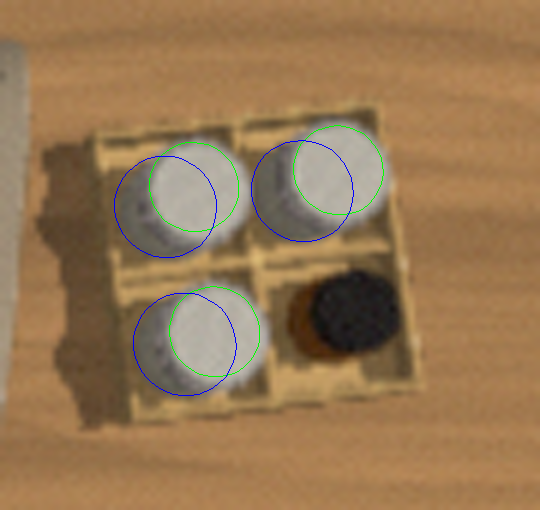

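```bash
python3 chk.py m4.pkl
```

```text
(no output)
```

View pics/m4a.png

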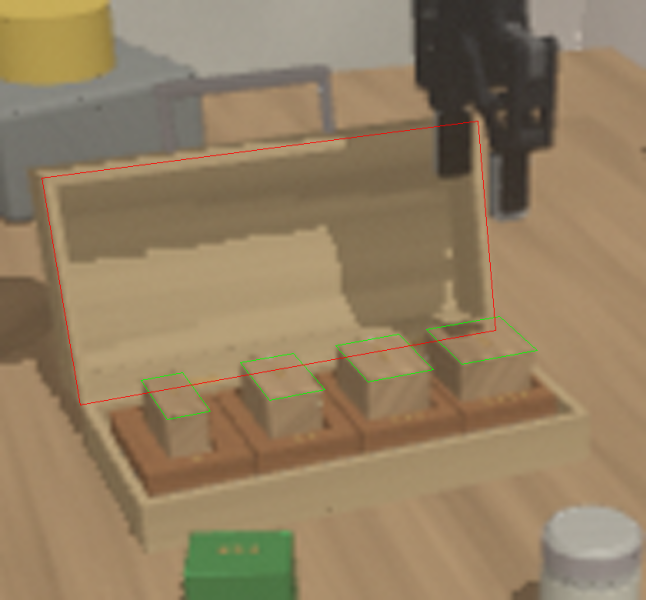

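```bash
python3 -c "
from workcell import manip
print(manip.hand_in()); print(manip.get_obs()['clock'])"
```

```text
the job is handed in; nothing more can be done
None
the job is handed in; nothing more can be done
```

The job is handed in at about 65 s of the 210 s allowed; the hand-in reports no verdict.

- **Lid:** I lifted it by the handle until it pressed against its stop with about 16 N. In the last pictures its edges lie on the outline drawn for 1.8 rad.
- **Heels:** heels 1 to 4 are each in their own slot. The tops match the outlines for fully seated heels in both cameras. In the last side picture the gripper hid part of heels 3 and 4, so for those I used the side picture taken after heel 4 was released. The last top picture shows all four seated.
- **Tins and jar:** the three tins stand upright and fully down, one in each free cell of the crate, and the jar stands in its own cell.
- **Left alone:** I did not touch the tape reel, the green and turquoise look-alikes, or anything else on the bench.
- **Checks that disagreed:** the first fit of the case was about 3 mm off because the lid was slightly ajar. I corrected it from the open-case pictures before placing any heel. No knocked heel and no slipped grip showed up in any look.

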